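# Empty the centrifuge's balancer race and log the job

## Robot

A 6-joint arm with a two-finger parallel gripper is mounted at the origin on the work surface. World frame = base frame: x ahead of the robot, y to its left, z up, the work surface at z = 0. Lengths are in mm, angles in rad, forces in N, time in s.
With the tool pointing down it reaches from about 375 to 925 mm from the base axis. Payload 5.7 kg.
Tool frame: the origin (TCP) lies at the very end of the fingers, on their centre line; the grasp point (between the pads) lies 19 mm behind it (ctrl.grasp_offset is the distance from the TCP to the grasp point, in mm); z points along the fingers, y is the line along which they close (so a half turn about z gives the same grasp; the last joint's range is limited). The gripper opens to 85 mm and grips with 20 to 120 N. Pads are 22 mm wide; open, the fingers measure 114 mm over their backs; the gripper's body (76 mm by 85 mm) begins 54 mm behind the grasp point. The pads swing forward as they close: fully open they stand 13 mm farther back than shut.
Start: joints at [1.097, 0.359, 1.51, -0, 1.272, -0.115], TCP at [210.682, 561.762, 231.267] pointing down, gripper open.
Joint ranges: [-2.97, 2.97], [-1.01, 2.36], [0.21, 2.38], [-0.96, 4.11], [0.2, 2.71], [-2.98, 2.98]. Speed limits (rad/s): [2.39, 2.39, 3.14, 3.14, 3.14, 3.14].

## Interface

Orientations are given as a rotation vector (axis times angle).
In Python, from plant import sense, imaging, ticket, spotter, ctrl gives the robot as it stands. The module is installed in compiled form; this text tells all that it offers.
- The arm moves only by the shell command python3 -m crank 'ROWS' [FORCE]. ROWS is JSON, a list of rows, each an object of numbers: "ax", "ay", "az": the turn, a rotation vector about the tool's x, y, z in degrees; "x", "y", "z": the shift along the tool's x, y, z in mm; "grip": the finger opening in mm, from 0 to 85.4. A call has exactly 10 rows; each row shifts and turns the commanded pose from where the row before left it, along the tool's axes as they then stand; what a row does not reach is not made up. A row lasts 1/12 s, in which the tool goes at most 41.7 mm and 7.16 degrees, less where a joint would pass 70% of its speed; a pose out of reach is approached as far as the arm can. A call with a gripper value outside its range is refused whole. The fingers move at their own pace and stop on an object; FORCE is the grip in N (left out, the last holds). Time passes only in rows, so rows that do not move let the fingers close, or fill a call up. It gives the time, the measured TCP pose, the force, the opening and the grip force at its end, in the units of the state.
- sense(): the state, without advancing time (a new reading comes with each control period).
- imaging.snapshot(name): name is "scene" or "top" or "wrist"; returns (picture, depth): 420x560x3 uint8, red, green, blue; 420x560 float32, mm along the optical axis (not along the pixel's ray), 0 where there is no reading.
- imaging.camera_model(name): a dict with "camera_matrix" (3x3 intrinsics, pixels), "extrinsics" (4x4, takes a point from world to camera coordinates); the wrist camera has in their place "T_tool_cam" (4x4, takes a point from camera to tool coordinates, whose origin is the TCP and whose axes are the flange's). Camera axes: x right, y up, looking along -z (the intrinsics and any distortion apply to the point x, -y, -z); pixel columns grow to the right and rows downward; lengths in mm; the calibration is good to about 2 mm. The wrist camera is an equidistant fisheye: a pixel r from the principal point sees the ray r / f radians off the axis. A picture is of the moment at which its call begins: read the wrist's pose just before it. camera_model takes no time and is no camera call.
- ticket.sign_off(): hands the job in; it is judged then, once.
Trained networks look in the newest picture that a camera, given by its name, has taken for a name from the list of things; names that differ only in an ending like _2 or _b are one class to them, and where a whole thing is asked for, a point or a joint stands for the part that bears it (a point fixed in the world has none). Each returns a list of dicts, best first, with "conf" (0 to 1); they miss things now and then, are a little off and sometimes report something else, mostly with a low value. They report only what shows in the picture. A call takes as long as a camera call. They do not tell look-alikes from the thing itself.
- spotter.trace(camera, name): "mask" (420x560 bool, what is visible of it) and "extent" ([left, top, right, bottom] in pixels, round what is visible of it).
- spotter.landmark_of(camera, name): "position" ([column, row] in pixels: a listed point, or the origin of a listed thing).
The state is a dict: "time": time; "joint_positions": joint angles; "dq": joint speeds; "tau": joint torques, N m; "tool_pos": TCP position; "tcp_rot": TCP orientation; "force": force on the tool from outside, world axes, zero at the start; "moment": the same for the moment, N m; "opening": finger opening in mm; "grip_force": force on a finger pad.
Only numpy, scipy, OpenCV 4.12 (cv2) and the standard library are available. Lean on these libraries where they do the work, as an engineer would, in place of code of your own. Each camera call takes 0.05 s, during which the arm holds its last target. There are 200 camera calls.

## Task

Take every steel ball out of the centrifuge's balancer race: push it round the covered channel to the gap in the cover, lift it out there and set it in an opening of the teal plastic ball rack, one ball to an opening. When all the balls are in the rack, log the job with the tally counter: press its end button fully in against the upright steel bench stop until it clicks, then lay the counter back flat on its black mat. Leave the bottle, tube rack and beaker where they are.

Things in the scene. Friction and masses are not known exactly. Their poses are not given: they have to be found in the camera images.
- ball1_center (a point): centre of one plain polished steel ball, 46 mm diameter, about 0.4 kg (0.3 to 0.45); None throughout a run in which this ball is absent. Three to five balls are present, all lying in the race at the start, centre 31 mm above the bench there
- ball2_center (a point): centre of one plain polished steel ball, 46 mm diameter, about 0.4 kg (0.3 to 0.45); None throughout a run in which this ball is absent. Three to five balls are present, all lying in the race at the start, centre 31 mm above the bench there
- ball3_center (a point): centre of one plain polished steel ball, 46 mm diameter, about 0.4 kg (0.3 to 0.45); None throughout a run in which this ball is absent. Three to five balls are present, all lying in the race at the start, centre 31 mm above the bench there
- ball4_center (a point): centre of one plain polished steel ball, 46 mm diameter, about 0.4 kg (0.3 to 0.45); None throughout a run in which this ball is absent. Three to five balls are present, all lying in the race at the start, centre 31 mm above the bench there
- ball5_center (a point): centre of one plain polished steel ball, 46 mm diameter, about 0.4 kg (0.3 to 0.45); None throughout a run in which this ball is absent. Three to five balls are present, all lying in the race at the start, centre 31 mm above the bench there
- race: the centrifuge's balancer race, screwed to the bench: a 304 mm aluminium disc carrying a full-circle channel. Origin at the disc's centre on the bench, z up. Channel centre line: circle of radius 115 mm; channel 54 mm wide, floor 8 mm and wall tops 50 mm above the bench. Hub at the disc's middle 68 mm wide, 28 mm high. The race is oiled (slippery); balls in it soon stop when not pushed
- race_cover (a point): point on top of the race's dark cover ring over the channel centre line, opposite the gap (115 mm along the race's -x). The cover lies 50 to 54 mm above the bench and has a slot 36 mm wide along the centre line: too narrow to lift a ball through, but shut fingers can go down through it beside a ball (to 12 mm above the bench) and push the ball along the channel
- race_exit (a point): centre of a ball lying in the middle of the exit gap, 115 mm along the race's +x axis, 28 mm above the bench. The floor there has a shallow seat (23 mm square recess) that catches a ball pushed in slowly. In the gap (18 degrees either side, 72 mm along the centre line) cover and walls are cut away; only curbs remain, 14 to 20 mm either side of the centre line, tops 11 mm above the bench
- rack: teal plastic ball rack fixed to the bench: flat bar 290 x 60 x 10 mm (x, y, z) with five 30 mm square openings on its x axis at x = -120, -60, 0, 60 and 120 mm. Origin at the centre of its underside, z up. A ball set in an opening has its centre 27.5 mm above the bench
- counter: grey stick tally counter lying loose on the mat, 110 x 34 x 32 mm (x, y, z), 0.13 kg; origin at the centre of its underside, z up as it lies. Its steel end button, 20 mm diameter, sticks out 12 mm from the +x end, 16 mm above the underside
- counter_button (a joint): travel of the counter's end button, m: 0 = out, 0.008 = fully in. A spring pushes it back: about 2 N to start it, 6 N fully in. It clicks beyond 0.006
- stop: steel bench stop fixed to the bench: an upright plate 100 mm wide (y), 65 mm tall, 12 mm thick, whose working face looks towards its own -x (towards the robot and the counter's mat). Origin on that face's lower edge, at the middle; the face is the plane x = 0
- mat: black rubber mat, 180 x 110 mm (x, y), 1 mm thin, fixed to the bench; origin at its centre; the counter rests as if on the bench itself
- wash_bottle: bystander: white plastic bottle, 66 mm diameter, 160 mm tall, origin under its centre
- tube_rack: bystander: rack of capped sample tubes, 70 x 200 mm, 103 mm tall, origin under its centre
- beaker: bystander: empty glass beaker, 70 mm diameter, 80 mm tall, origin under its centre
Not all that is in view belongs to the job. Leave any green or orange look-alike of the stop alone.

How it is judged:
By the outcome, as a careful person would: the job done as asked, in the order asked, and still so for the second after the job is handed in, with the robot touching nothing.
Of ball1, ball2, ball3, ball4, ball5 only 3 to 5 are there at a start; the rules pass over those that are not, and their reading is None.
At some moment in a run one of counter may be knocked a few centimetres aside while the robot is not near it.
Once in a run the grip may slacken for a moment while it holds something.
It also fails if it takes over 210 s, if anything falls off the work surface, if the arm or the gripper's body presses on something with over 40 N, if the wrist force passes 120 N, or if a joint passes its speed limit or range.

## Working session

There is one attempt and no reset: what is moved stays moved. The work goes in short steps, Python scripts to look and compute and a shell command to move; the robot and the scene stay as the last step left them, time stands still between calls to the robot, and variables do not carry over. Pictures are saved under pics/ and viewed, at most 14 in all, crops included, and the job is handed in when it is done.

```bash
mkdir -p pics; ls
python3 - <<'E'
from plant import sense, imaging, ctrl
import cv2,numpy as np
s=sense();print({k:np.round(v,3) for k,v in s.items()})
print(ctrl.grasp_offset)
for n in("scene","top","wrist"):
    p,d=imaging.snapshot(n);cv2.imwrite(f"pics/{n}0.png",p[:,:,::-1]);np.save(f"pics/{n}0.npy",d)
    m=imaging.camera_model(n);print(n,{k:np.round(v,3).tolist() if not isinstance(v,str) else v for k,v in m.items()})
a=cv2.imread("pics/scene0.png");b=cv2.imread("pics/top0.png")
E
```

```text
pics
{'time': np.float64(0.0), 'joint_positions': array([ 1.097,  0.359,  1.511, -0.   ,  1.272, -0.115]), 'dq': array([ 0.001, -0.   ,  0.001,  0.001, -0.   ,  0.001]), 'tau': array([ 1.0000e-03, -5.2762e+01, -2.7862e+01, -0.0000e+00,  1.3000e-02,
        0.0000e+00]), 'tool_pos': array([210.388, 561.169, 230.451]), 'tcp_rot': array([-5.600e-01, -3.091e+00,  3.000e-03]), 'force': array([-0.161,  0.269, -0.533]), 'moment': array([ 0.009, -0.022,  0.036]), 'grip_force': np.float64(0.0), 'opening': np.float64(85.574)}
18.700000000000003
scene {'camera_matrix': [[410.231, 0.0, 274.339], [0.0, 410.231, 215.616], [0.0, 0.0, 1.0]], 'extrinsics': [[0.69, 0.723, -0.01, -360.105], [-0.543, 0.527, 0.653, 290.554], [0.478, -0.446, 0.757, -1625.814], [0.0, 0.0, 0.0, 1.0]]}
top {'camera_matrix': [[521.955, 0.0, 271.993], [0.0, 521.955, 207.263], [0.0, 0.0, 1.0]], 'extrinsics': [[0.004, -1.0, -0.002, -38.844], [0.995, 0.004, 0.095, -600.982], [-0.095, -0.002, 0.995, -1330.254], [0.0, 0.0, 0.0, 1.0]]}
wrist {'camera_matrix': [[325.192, 0.0, 277.937], [0.0, 325.192, 205.444], [0.0, 0.0, 1.0]], 'T_tool_cam': [[-0.0, 0.96, 0.279, 71.043], [1.0, 0.0, 0.001, -0.823], [0.001, 0.279, -0.96, -142.561], [0.0, 0.0, 0.0, 1.0]]}
```

View pics/top0.png

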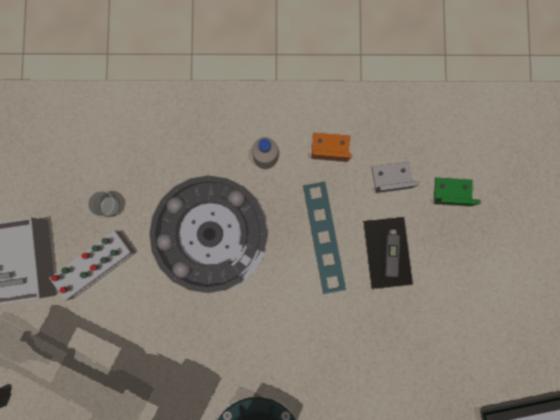

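View pics/scene0.png

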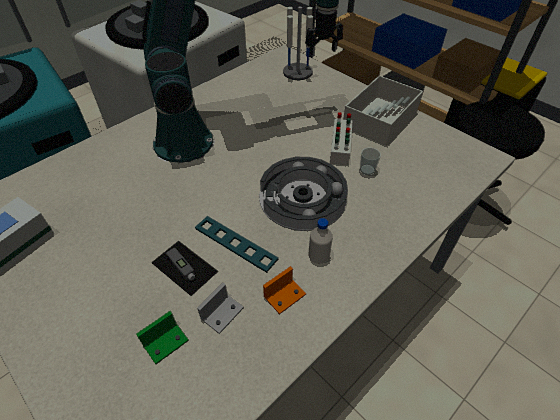

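The top view shows the race at (209,234) with its gap near (248,265). Balls show through the slot at about (175,205), (236,198) and (180,270). The rack is at (323,237) and the counter at (393,253), with its button end up. There are three possible stops: orange (331,146), grey (393,176) and green (455,191). The grey one is the steel stop. I'll measure these and check an enlarged crop.

```bash
cat > h.py <<'E'
import numpy as np,cv2
from scipy.spatial.transform import Rotation as R
from plant import sense, imaging, spotter
def ray(cam,px,s=None):
    "origin and direction (world) of pixel rays; px (N,2)"
    m=imaging.camera_model(cam);K=np.array(m["camera_matrix"]);px=np.atleast_2d(px).astype(float)
    u=(px[:,0]-K[0,2])/K[0,0];v=(px[:,1]-K[1,2])/K[1,1]
    if cam=="wrist":
        th=np.hypot(u,v);k=np.where(th>1e-9,np.sin(th)/np.maximum(th,1e-9),1)
        dc=np.c_[u*k,-v*k,-np.cos(th)]
        T=np.eye(4);T[:3,:3]=R.from_rotvec(s["tcp_rot"]).as_matrix();T[:3,3]=s["tool_pos"]
        T=T@np.array(m["T_tool_cam"])
    else:
        dc=np.c_[u,-v,-np.ones(len(u))];T=np.linalg.inv(np.array(m["extrinsics"]))
    return T[:3,3],dc@T[:3,:3].T,dc
def at_z(cam,px,z,s=None):
    o,d,_=ray(cam,px,s);return o+d*((z-o[2])/d[:,2])[:,None]
def cloud(cam,depth,s=None):
    h,w=depth.shape;uv=np.stack(np.meshgrid(np.arange(w),np.arange(h)),-1).reshape(-1,2)
    o,d,dc=ray(cam,uv,s);return (o+d*(depth.reshape(-1)/-dc[:,2])[:,None]).reshape(h,w,3)
def proj(cam,P,s=None):
    m=imaging.camera_model(cam);K=np.array(m["camera_matrix"]);P=np.atleast_2d(P)
    if cam=="wrist":
        T=np.eye(4);T[:3,:3]=R.from_rotvec(s["tcp_rot"]).as_matrix();T[:3,3]=s["tool_pos"];E=np.linalg.inv(T@np.array(m["T_tool_cam"]))
    else:E=np.array(m["extrinsics"])
    c=P@E[:3,:3].T+E[:3,3];x,y,z=c[:,0],-c[:,1],-c[:,2]
    if cam=="wrist":
        r=np.hypot(x,y);th=np.arctan2(r,z);f=th/np.maximum(r,1e-9);x,y=x*f,y*f
    else:x,y=x/z,y/z
    return np.c_[K[0,0]*x+K[0,2],K[1,1]*y+K[1,2]]
E
python3 - <<'E'
from h import *
a=cv2.imread("pics/top0.png")
p,d=imaging.snapshot("top");C=cloud("top",d);
z=lambda n:{"race_cover":52,"race_exit":28,"ball1_center":31,"stop":0,"counter":0,"rack":0,"mat":1,"race":0}.get(n,0)
for n in["race","race_cover","race_exit","ball1_center","rack","counter","stop","mat","wash_bottle","tube_rack","beaker"]:
    for r in spotter.landmark_of("top",n)[:6]:
        q=r["position"];print(n,round(r["conf"],2),np.round(q,1),np.round(at_z("top",q,z(n))[0]))
for n in["rack","counter","stop","mat"]:
    for r in spotter.trace("top",n)[:3]:
        m=r["mask"];P=C[m];P=P[d[m]>0];b=cv2.minAreaRect(P[:,:2].astype(np.float32));print(n,round(r["conf"],2),r["extent"],np.round(np.median(P,0)),np.round(b[0]),np.round(b[1]),b[2])
c=np.hstack([cv2.resize(a[165:305,140:280],None,fx=3.5,fy=3.5,interpolation=cv2.INTER_CUBIC),cv2.resize(a[120:310,300:415],None,fx=2.58,fy=2.58,interpolation=cv2.INTER_CUBIC)[:490]])
print(c.shape);cv2.imwrite("pics/c1.png",np.clip(c*1.5,0,255).astype(np.uint8))
E
```

```text
race 0.6 [207.6 235.5] [528. 134.   0.]
race_cover 0.66 [168.4 208.6] [594. 228.  52.]
race_exit 0.9 [245.5 263.8] [455.  31.  28.]
ball1_center 0.63 [266.5 156. ] [736. -22.  31.]
ball1_center 0.55 [176.1 207.3] [600. 213.  31.]
rack 0.56 [322.5 239.1] [ 520. -170.    0.]
rack 0.29 [266.9 158.6] [735. -22.   0.]
counter 0.8 [389.7 257.9] [ 471. -347.    0.]
stop 0.82 [327.8 160.5] [ 730. -186.    0.]
stop 0.63 [454.4 205.9] [ 609. -521.    0.]
stop 0.58 [391.3 189.8] [ 652. -354.    0.]
stop 0.48 [172.6 206.5] [605. 228.   0.]
mat 0.8 [388.2 250.8] [ 490. -343.    1.]
mat 0.64 [ 97.4 262.2] [457. 422.   1.]
wash_bottle 0.88 [267.3 159.1] [734. -23.   0.]
tube_rack 0.91 [100.5 265.9] [447. 414.   0.]
tube_rack 0.18 [176.  267.9] [443. 215.   0.]
beaker 0.89 [106.9 206.4] [604. 403.   0.]
beaker 0.26 [244.3 259.9] [464.  36.   0.]
rack 0.75 [300.7, 182.3, 345.9, 289.4] [ 523. -171.   10.] [ 527. -173.] [291.  63.] 10.279987335205078
counter 0.92 [384.1, 231.2, 398.4, 277.1] [ 481. -343.   31.] [ 483. -350.] [ 44. 121.] 85.91864776611328
stop 0.96 [310.1, 133.6, 352.0, 161.5] [ 765. -189.    9.] [ 766. -192.] [104.  75.] 84.79045867919922
stop 0.79 [435.5, 181.0, 482.7, 208.1] [ 645. -513.    9.] [ 647. -520.] [113.  77.] 85.171875
stop 0.77 [372.3, 157.1, 417.7, 197.5] [ 683. -353.    9.] [ 686. -356.] [ 74. 105.] 8.397740364074707
mat 0.66 [362.4, 217.1, 412.4, 291.2] [ 486. -327.    1.] [ 485. -340.] [180. 112.] 6.34173583984375
mat 0.48 [226.0, 191.5, 244.9, 207.9] [622.  59.  49.] [623.  59.] [42. 33.] 43.788936614990234
(490, 787, 3)
```

View pics/c1.png

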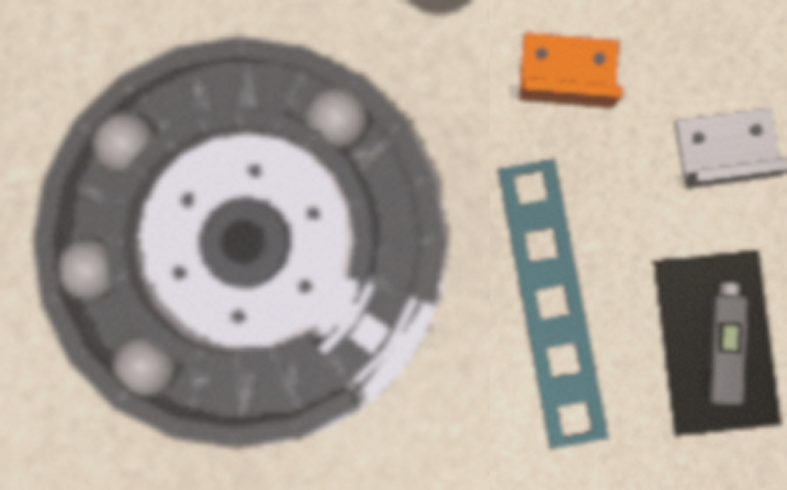

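The enlarged crop shows four balls under the slot at crop positions (120,138), (337,116), (84,269) and (143,366), and the seat at (368,332). The grey plate at px (393,176) is bare steel and stands in front of the mat's button end. The orange and green ones are painted look-alikes, so grey is the stop. Next I'll refine the race pose and ball angles.

Run:
```python
from h import *
from scipy.optimize import least_squares
d=np.load("pics/top0.npy");C=cloud("top",d);P=C.reshape(-1,3)
c0=np.array([528,132.])
r=np.hypot(*(P[:,:2]-c0).T)
m=(r<175)&(P[:,2]>40)&(P[:,2]<58);Q=P[m]
print("cover z",np.median(Q[:,2]),len(Q))
# disc outer edge: outermost per angle
def edge(c):
    v=Q[:,:2]-c;a=np.degrees(np.arctan2(v[:,1],v[:,0]));rr=np.hypot(*v.T)
    return np.array([Q[(a//6==k)][np.argmax(rr[a//6==k]),:2] for k in range(-30,30) if (a//6==k).sum()>5 and rr[a//6==k].max()>140])
E_=edge(c0)
f=least_squares(lambda p:np.hypot(*(E_-p[:2]).T)-p[2],[*c0,152],loss="soft_l1").x;print("circle",f.round(1))
hub=at_z("top",[[208.9,233.9]],28)[0];print("hub",hub.round(1))
q=lambda x,y:(140+x/3.5,165+y/3.5)
seat=at_z("top",[q(368,332)],8)[0];print("seat",seat.round(1))
for c in (f[:2],):
    v=seat[:2]-c;print("gap",np.hypot(*v),np.degrees(np.arctan2(v[1],v[0])))
    for b in[(120,138),(337,116),(84,269),(143,366)]:
        w=at_z("top",[q(*b)],46)[0];v=w[:2]-c;print(b,w.round(),np.hypot(*v).round(1),np.degrees(np.arctan2(v[1],v[0])).round(1))
for p in[(530,188),(542,244),(553,302),(564,360),(574,418)]:
    print("rack",at_z("top",[(300+(p[0]-490)/2.58,120+p[1]/2.58)],9)[0].round(1))
```

```text
cover z 53.135872691711256 3709
circle [531.6 128.3 148.4]
hub [531.2 126.7  28. ]
seat [464.5  33.3   8. ]
gap 116.30062717298641 -125.20648414379006
(120, 138) [606. 215.  46.] 114.0 49.3
(337, 116) [623.  55.  46.] 116.7 -38.6
(84, 269) [510. 239.  46.] 112.8 101.2
(143, 366) [440. 194.  46.] 113.3 144.3
rack [ 641.7 -151.5    9. ]
rack [ 584.1 -163.5    9. ]
rack [ 524.9 -174.5    9. ]
rack [ 466.2 -185.3    9. ]
rack [ 408. -195.    9.]
```

```bash
python3 -m crank '[{"x":-26.5,"y":-10.4,"grip":0},{"x":-26.5,"y":-10.4},{"x":-26.5,"y":-10.4},{"x":-26.5,"y":-10.4},{"x":-26.5,"y":-10.4},{"x":-26.5,"y":-10.4},{"x":-26.5,"y":-10.4},{"x":-26.5,"y":-10.4},{"x":-26.5,"y":-10.4},{"x":-26.5,"y":-10.4}]' 40
python3 -m crank '[{"x":-26.5,"y":-10.4},{"x":-26.5,"y":-10.4},{"x":-26.5,"y":-10.4},{"x":-26.5,"y":-10.4},{"x":-26.5,"y":-10.4},{"x":-26.5,"y":-10.4},{"x":-26.5,"y":-10.4},{"x":-26.5,"y":-10.4},{"x":-26.5,"y":-10.4},{"x":-26.5,"y":-10.4}]'
python3 -m crank '[{"az":6.62},{"az":6.62},{"az":6.62},{"az":6.62},{"az":6.62},{"az":6.62},{"az":6.62},{"az":6.62},{"az":6.62},{"az":6.62}]'
python3 -m crank '[{"az":6.62},{"az":6.62},{"az":6.62},{"az":6.62},{"az":6.62},{"az":6.62},{"az":6.62},{"az":6.62},{"az":6.62},{"az":6.62}]'
cat >> h.py <<'E'
def yang(s):
    y=R.from_rotvec(s["tcp_rot"]).as_matrix()[:,1];return np.degrees(np.arctan2(y[1],y[0]))
def goto(x,y,z,ya):
    "tool-frame shift (in present axes) and az to reach the world pose with tool down"
    s=sense();M=R.from_rotvec(s["tcp_rot"]).as_matrix()
    v=M.T@(np.array([x,y,z])-s["tool_pos"]);az=-((ya-yang(s)+180)%360-180)
    print("pos",s["tool_pos"].round(1),"yang",round(yang(s),1),"tilt",np.degrees(np.arccos(-M[2,2])).round(2),"F",s["force"].round(1),"op",s["opening"].round(1),"j6",s["joint_positions"][5].round(2),"t",round(s["time"],1));print("-> shift",v.round(1),"az",round(az,1))
E
python3 - <<'E'
from h import *
goto(634,180,100,-63)
s=sense();p,d=imaging.snapshot("wrist");cv2.imwrite("pics/w1.png",np.clip(p[:,:,::-1]*1.4,0,255).astype(np.uint8));np.save("pics/w1.npy",d)
np.save("pics/w1s.npy",np.r_[s["tool_pos"],s["tcp_rot"]])
E
```

```text
$[0]: bad value
$[0]: bad value
$[0]: bad value
$[0]: bad value
Traceback (most recent call last):
  File "h.py", line 37, in goto
    print("pos",s["tool_pos"].round(1),"yang",round(yang(s),1),"tilt",np.degrees(np.arccos(-M[2,2])).round(2),"F",s["force"].round(1),"op",s["opening"].round(1),"j6",s["joint_positions"][5].round(2),"t",round(s["time"],1));print("-> shift",v.round(1),"az",round(az,1))
                                                                                                                                           ^^^^^^^^^^^^^^^^^^
AttributeError: 'float' object has no attribute 'round'
```

```bash
sed -i 's/s\["opening"\].round(1)/round(float(s["opening"]),1)/' h.py
python3 -m crank '[{"ax":0,"ay":0,"az":0,"x":-26.5,"y":-10.4,"z":0,"grip":0},{"ax":0,"ay":0,"az":0,"x":-26.5,"y":-10.4,"z":0,"grip":0},{"ax":0,"ay":0,"az":0,"x":-26.5,"y":-10.4,"z":0,"grip":0},{"ax":0,"ay":0,"az":0,"x":-26.5,"y":-10.4,"z":0,"grip":0},{"ax":0,"ay":0,"az":0,"x":-26.5,"y":-10.4,"z":0,"grip":0},{"ax":0,"ay":0,"az":0,"x":-26.5,"y":-10.4,"z":0,"grip":0},{"ax":0,"ay":0,"az":0,"x":-26.5,"y":-10.4,"z":0,"grip":0},{"ax":0,"ay":0,"az":0,"x":-26.5,"y":-10.4,"z":0,"grip":0},{"ax":0,"ay":0,"az":0,"x":-26.5,"y":-10.4,"z":0,"grip":0},{"ax":0,"ay":0,"az":0,"x":-26.5,"y":-10.4,"z":0,"grip":0}]' 40
```

```text
time: 1.78
tool_pos: [423.2, 370.3, 231.4]
tcp_rot: [0.561, 3.091, 0.0]
force: [-0.4, -0.1, 0.3]
opening: -0.0
grip_force: 0.0
```

```bash
python3 -m crank '[{"ax":0,"ay":0,"az":0,"x":-26.5,"y":-10.4,"z":0,"grip":0},{"ax":0,"ay":0,"az":0,"x":-26.5,"y":-10.4,"z":0,"grip":0},{"ax":0,"ay":0,"az":0,"x":-26.5,"y":-10.4,"z":0,"grip":0},{"ax":0,"ay":0,"az":0,"x":-26.5,"y":-10.4,"z":0,"grip":0},{"ax":0,"ay":0,"az":0,"x":-26.5,"y":-10.4,"z":0,"grip":0},{"ax":0,"ay":0,"az":0,"x":-26.5,"y":-10.4,"z":0,"grip":0},{"ax":0,"ay":0,"az":0,"x":-26.5,"y":-10.4,"z":0,"grip":0},{"ax":0,"ay":0,"az":0,"x":-26.5,"y":-10.4,"z":0,"grip":0},{"ax":0,"ay":0,"az":0,"x":-26.5,"y":-10.4,"z":0,"grip":0},{"ax":0,"ay":0,"az":0,"x":-26.5,"y":-10.4,"z":0,"grip":0}]' >/dev/null
python3 -m crank '[{"ax":0,"ay":0,"az":6.62,"x":0,"y":0,"z":0,"grip":0},{"ax":0,"ay":0,"az":6.62,"x":0,"y":0,"z":0,"grip":0},{"ax":0,"ay":0,"az":6.62,"x":0,"y":0,"z":0,"grip":0},{"ax":0,"ay":0,"az":6.62,"x":0,"y":0,"z":0,"grip":0},{"ax":0,"ay":0,"az":6.62,"x":0,"y":0,"z":0,"grip":0},{"ax":0,"ay":0,"az":6.62,"x":0,"y":0,"z":0,"grip":0},{"ax":0,"ay":0,"az":6.62,"x":0,"y":0,"z":0,"grip":0},{"ax":0,"ay":0,"az":6.62,"x":0,"y":0,"z":0,"grip":0},{"ax":0,"ay":0,"az":6.62,"x":0,"y":0,"z":0,"grip":0},{"ax":0,"ay":0,"az":6.62,"x":0,"y":0,"z":0,"grip":0}]' >/dev/null
python3 -m crank '[{"ax":0,"ay":0,"az":6.62,"x":0,"y":0,"z":0,"grip":0},{"ax":0,"ay":0,"az":6.62,"x":0,"y":0,"z":0,"grip":0},{"ax":0,"ay":0,"az":6.62,"x":0,"y":0,"z":0,"grip":0},{"ax":0,"ay":0,"az":6.62,"x":0,"y":0,"z":0,"grip":0},{"ax":0,"ay":0,"az":6.62,"x":0,"y":0,"z":0,"grip":0},{"ax":0,"ay":0,"az":6.62,"x":0,"y":0,"z":0,"grip":0},{"ax":0,"ay":0,"az":6.62,"x":0,"y":0,"z":0,"grip":0},{"ax":0,"ay":0,"az":6.62,"x":0,"y":0,"z":0,"grip":0},{"ax":0,"ay":0,"az":6.62,"x":0,"y":0,"z":0,"grip":0},{"ax":0,"ay":0,"az":6.62,"x":0,"y":0,"z":0,"grip":0}]' >/dev/null
python3 - <<'E'
from h import *
goto(634,180,100,-63)
s=sense();p,d=imaging.snapshot("wrist");a=np.clip(p[:,:,::-1]*1.4,0,255).astype(np.uint8)
th=np.radians(np.arange(0,360,5))
for r,z,col in((152,50,(0,255,0)),(34,28,(255,255,0)),(115,54,(0,0,255))):
    for q in proj("wrist",np.c_[531.5+r*np.cos(th),127.5+r*np.sin(th),0*th+z],s):
        if abs(q).max()<600:cv2.circle(a,tuple(int(v) for v in q),1,col,-1)
g=np.radians(-125.2);q=proj("wrist",[[531.5+115*np.cos(g),127.5+115*np.sin(g),8]],s)[0];print(q)
cv2.imwrite("pics/w1.png",a);np.save("pics/w1.npy",d)
np.save("pics/w1s.npy",np.r_[s["tool_pos"],s["tcp_rot"]])
E
```

```text
pos [633.9 180.9 231.2] yang -63.3 tilt 0.01 F [-0.1 -0.4  0.3] op 0.2 j6 1.28 t 4.3
-> shift [ -0.3   0.8 131.2] az -0.3
[317.32076198 329.47290142]
```

View pics/w1.png

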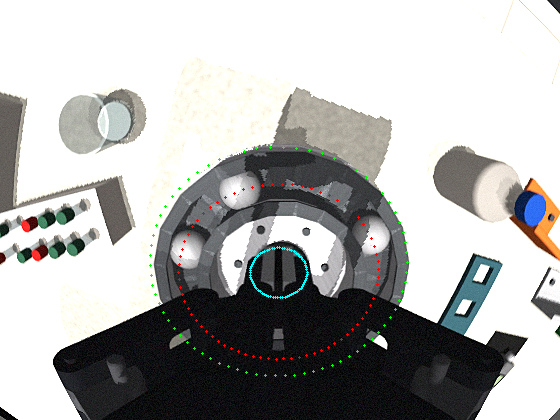

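The overlay fits the disc edge (top at row 147) and the slot ring passes through the balls at (238,190), (370,236) and (188,250). The fingers are over the empty slot at 27°, so I'll go down through it.

```bash
python3 -m crank '[{"ax":0,"ay":0,"az":0,"x":0,"y":0,"z":16,"grip":0},{"ax":0,"ay":0,"az":0,"x":0,"y":0,"z":16,"grip":0},{"ax":0,"ay":0,"az":0,"x":0,"y":0,"z":16,"grip":0},{"ax":0,"ay":0,"az":0,"x":0,"y":0,"z":16,"grip":0},{"ax":0,"ay":0,"az":0,"x":0,"y":0,"z":16,"grip":0},{"ax":0,"ay":0,"az":0,"x":0,"y":0,"z":16,"grip":0},{"ax":0,"ay":0,"az":0,"x":0,"y":0,"z":16,"grip":0},{"ax":0,"ay":0,"az":0,"x":0,"y":0,"z":16,"grip":0},{"ax":0,"ay":0,"az":0,"x":0,"y":0,"z":16,"grip":0},{"ax":0,"ay":0,"az":0,"x":0,"y":0,"z":16,"grip":0}]' >/dev/null
python3 -m crank '[{"ax":0,"ay":0,"az":0,"x":0,"y":0,"z":5.5,"grip":0},{"ax":0,"ay":0,"az":0,"x":0,"y":0,"z":5.5,"grip":0},{"ax":0,"ay":0,"az":0,"x":0,"y":0,"z":5.5,"grip":0},{"ax":0,"ay":0,"az":0,"x":0,"y":0,"z":5.5,"grip":0},{"ax":0,"ay":0,"az":0,"x":0,"y":0,"z":5.5,"grip":0},{"ax":0,"ay":0,"az":0,"x":0,"y":0,"z":5.5,"grip":0},{"ax":0,"ay":0,"az":0,"x":0,"y":0,"z":5.5,"grip":0},{"ax":0,"ay":0,"az":0,"x":0,"y":0,"z":5.5,"grip":0},{"ax":0,"ay":0,"az":0,"x":0,"y":0,"z":5.5,"grip":0},{"ax":0,"ay":0,"az":0,"x":0,"y":0,"z":5.5,"grip":0}]'
cat >> h.py <<'E'
RC=np.array([531.5,127.5]);GAP=-125.2
def ring():
    "where the tool stands on the ring: angle relative to gap, radius, yaw error to tangential"
    s=sense();v=s["tool_pos"][:2]-RC;a=np.degrees(np.arctan2(v[1],v[0]))
    print("ring ang",round(a,1),"rel",round((a-GAP+180)%360-180,1),"r",np.hypot(*v).round(1),"yaw err",round((yang(s)-a-90+90)%180-90,1),"z",s["tool_pos"][2].round(1),"F",s["force"].round(1),"t",round(s["time"],1))
E
python3 - <<'E'
from h import *
ring()
E
```

```text
time: 6.0
tool_pos: [633.9, 180.9, 15.8]
tcp_rot: [3.054, 0.735, -0.0]
force: [0.3, 0.1, -0.1]
opening: 0.3
grip_force: 0.0
ring ang 27.5 rel 152.7 r 115.5 yaw err -0.5 z 15.8 F [ 0.3  0.1 -0.1] t 6.0
```

```bash
python3 -m crank '[{"ax":0,"ay":0,"az":-2.5,"x":0,"y":0,"z":0,"grip":0},{"ax":0,"ay":0,"az":-4,"x":0,"y":-8,"z":0,"grip":0},{"ax":0,"ay":0,"az":-4,"x":0,"y":-8,"z":0,"grip":0},{"ax":0,"ay":0,"az":-4,"x":0,"y":-8,"z":0,"grip":0},{"ax":0,"ay":0,"az":-4,"x":0,"y":-8,"z":0,"grip":0},{"ax":0,"ay":0,"az":-4,"x":0,"y":-8,"z":0,"grip":0},{"ax":0,"ay":0,"az":-4,"x":0,"y":-8,"z":0,"grip":0},{"ax":0,"ay":0,"az":-4,"x":0,"y":-8,"z":0,"grip":0},{"ax":0,"ay":0,"az":-4,"x":0,"y":-8,"z":0,"grip":0},{"ax":0,"ay":0,"az":-4,"x":0,"y":-8,"z":0,"grip":0}]' >/dev/null
python3 -c "from h import *;ring()"
python3 -m crank '[{"ax":0,"ay":0,"az":-4,"x":0,"y":-8,"z":0,"grip":0},{"ax":0,"ay":0,"az":-4,"x":0,"y":-8,"z":0,"grip":0},{"ax":0,"ay":0,"az":-4,"x":0,"y":-8,"z":0,"grip":0},{"ax":0,"ay":0,"az":-4,"x":0,"y":-8,"z":0,"grip":0},{"ax":0,"ay":0,"az":-4,"x":0,"y":-8,"z":0,"grip":0},{"ax":0,"ay":0,"az":-4,"x":0,"y":-8,"z":0,"grip":0},{"ax":0,"ay":0,"az":-4,"x":0,"y":-8,"z":0,"grip":0},{"ax":0,"ay":0,"az":-4,"x":0,"y":-8,"z":0,"grip":0},{"ax":0,"ay":0,"az":-4,"x":0,"y":-8,"z":0,"grip":0},{"ax":0,"ay":0,"az":-4,"x":0,"y":-8,"z":0,"grip":0}]' >/dev/null
python3 -c "from h import *;ring()"
```

```text
ring ang 62.9 rel -171.9 r 115.9 yaw err 2.9 z 16.4 F [ 1.8 -1.2  1.1] t 6.8
ring ang 102.0 rel -132.8 r 115.0 yaw err 3.8 z 16.8 F [4.  1.  0.4] t 7.7
```

```bash
python3 -m crank '[{"ax":0,"ay":0,"az":-3,"x":0,"y":-8,"z":0,"grip":0},{"ax":0,"ay":0,"az":-4,"x":0,"y":-8,"z":0,"grip":0},{"ax":0,"ay":0,"az":-4,"x":0,"y":-8,"z":0,"grip":0},{"ax":0,"ay":0,"az":-4,"x":0,"y":-8,"z":0,"grip":0},{"ax":0,"ay":0,"az":-4,"x":0,"y":-8,"z":0,"grip":0},{"ax":0,"ay":0,"az":-4,"x":0,"y":-8,"z":0,"grip":0},{"ax":0,"ay":0,"az":-3,"x":0,"y":-6,"z":0,"grip":0},{"ax":0,"ay":0,"az":-3,"x":0,"y":-6,"z":0,"grip":0},{"ax":0,"ay":0,"az":-2,"x":0,"y":-4,"z":0,"grip":0},{"ax":0,"ay":0,"az":-2,"x":0,"y":-4,"z":0,"grip":0}]' >/dev/null
python3 - <<'E'
from h import *
ring()
s=sense();p,d=imaging.snapshot("top");q,_=imaging.snapshot("wrist")
a=cv2.resize(p[165:305,140:280],(420,420),interpolation=cv2.INTER_CUBIC)
cv2.imwrite("pics/a2.png",np.clip(np.hstack([a,cv2.resize(q,(373,280))[:280].repeat(1,0) if 0 else np.vstack([cv2.resize(q,(373,280)),np.zeros((140,373,3),np.uint8)])])[:,:,::-1]*1.4,0,255).astype(np.uint8))
E
```

```text
ring ang 136.6 rel -98.2 r 114.6 yaw err 2.0 z 16.5 F [1.9 0.8 0.1] t 8.5
```

View pics/a2.png

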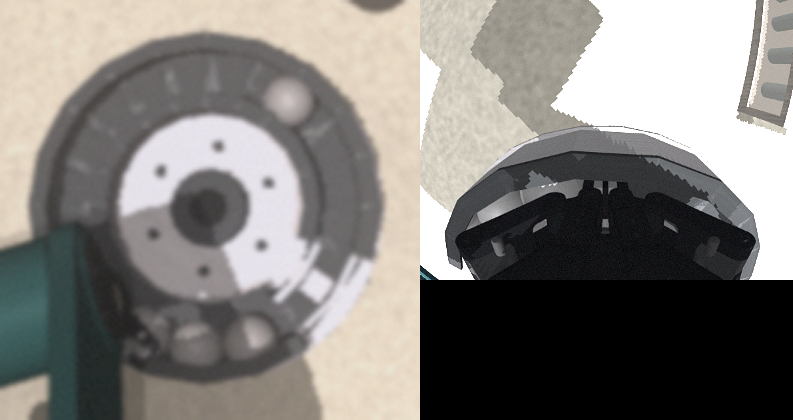

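The crop shows the lead balls at (250,335) and (195,343). The lead is about 35° short of the gap with the chain in contact, as the pusher position predicts.

```bash
python3 -m crank '[{"ax":0,"ay":0,"az":-3,"x":0,"y":-6,"z":0,"grip":0},{"ax":0,"ay":0,"az":-3,"x":0,"y":-6,"z":0,"grip":0},{"ax":0,"ay":0,"az":-3,"x":0,"y":-6,"z":0,"grip":0},{"ax":0,"ay":0,"az":-3,"x":0,"y":-6,"z":0,"grip":0},{"ax":0,"ay":0,"az":-3,"x":0,"y":-6,"z":0,"grip":0},{"ax":0,"ay":0,"az":-3,"x":0,"y":-6,"z":0,"grip":0},{"ax":0,"ay":0,"az":-2,"x":0,"y":-4,"z":0,"grip":0},{"ax":0,"ay":0,"az":-2,"x":0,"y":-4,"z":0,"grip":0},{"ax":0,"ay":0,"az":-1,"x":0,"y":-2,"z":0,"grip":0},{"ax":0,"ay":0,"az":-1,"x":0,"y":-2,"z":0,"grip":0}]' >/dev/null
cat >> h.py <<'E'
def topballs(show=None):
    "bright ball blobs in the race seen from above via depth: report rel angle of spotter ball landmarks"
    p,d=imaging.snapshot("top")
    for r in spotter.landmark_of("top","ball1_center"):
        w=at_z("top",[r["position"]],31)[0][:2];v=w-RC
        if 90<np.hypot(*v)<140:print("ball",np.round(r["position"]),round(r["conf"],2),w.round(),"rel",round((np.degrees(np.arctan2(v[1],v[0]))-GAP+180)%360-180,1),"r",np.hypot(*v).round())
    if show:
        cv2.imwrite(show,np.clip(cv2.resize(p[165:305,140:280],(490,490),interpolation=cv2.INTER_CUBIC)[:,:,::-1]*1.4,0,255).astype(np.uint8))
E
python3 - <<'E'
from h import *
ring();topballs("pics/a3.png")
E
```

```text
ring ang 160.8 rel -74.0 r 114.5 yaw err 1.7 z 16.3 F [0.3 2.9 0.5] t 9.4
ball [234. 264.] 0.52 [454.  60.] rel -13.7 r 103.0
ball [205. 279.] 0.46 [415. 134.] rel -58.1 r 117.0
```

View pics/a3.png

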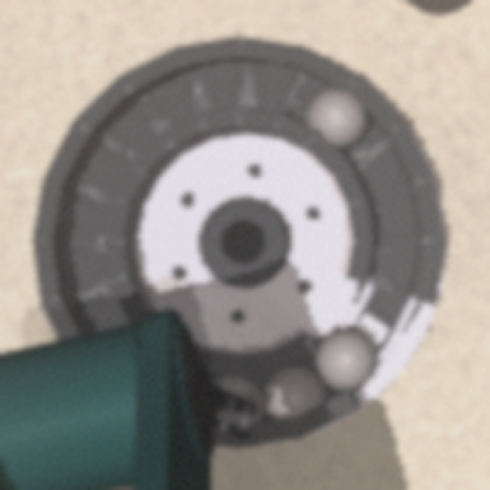

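Lead ball at crop (345,358), about 9–12° short of the seat at (372,330). I'll creep it in.

```bash
python3 -m crank '[{"ax":0,"ay":0,"az":-0.8,"x":0,"y":-1.6,"z":0,"grip":0},{"ax":0,"ay":0,"az":-0.8,"x":0,"y":-1.6,"z":0,"grip":0},{"ax":0,"ay":0,"az":-0.8,"x":0,"y":-1.6,"z":0,"grip":0},{"ax":0,"ay":0,"az":-0.8,"x":0,"y":-1.6,"z":0,"grip":0},{"ax":0,"ay":0,"az":-0.8,"x":0,"y":-1.6,"z":0,"grip":0},{"ax":0,"ay":0,"az":-0.8,"x":0,"y":-1.6,"z":0,"grip":0},{"ax":0,"ay":0,"az":-0.8,"x":0,"y":-1.6,"z":0,"grip":0},{"ax":0,"ay":0,"az":-0.8,"x":0,"y":-1.6,"z":0,"grip":0},{"ax":0,"ay":0,"az":-0.8,"x":0,"y":-1.6,"z":0,"grip":0},{"ax":0,"ay":0,"az":-0.8,"x":0,"y":-1.6,"z":0,"grip":0}]' >/dev/null
python3 - <<'E'
from h import *
ring();topballs("pics/a4.png")
p=cv2.imread("pics/a4.png");g=cv2.cvtColor(p,cv2.COLOR_BGR2GRAY)
print(at_z("top",[(140+345/3.5,165+358/3.5)],40)[0])
c=cv2.HoughCircles(cv2.medianBlur(g,3),cv2.HOUGH_GRADIENT,1,40,param1=80,param2=14,minRadius=26,maxRadius=36)
for x,y,r in c[0]:
    w=at_z("top",[(140+x/3.5,165+y/3.5)],31)[0][:2]-RC
    if 90<np.hypot(*w)<140:print(x,y,r,np.hypot(*w).round(),round((np.degrees(np.arctan2(w[1],w[0]))-GAP+180)%360-180,1))
E
```

```text
ring ang 169.1 rel -65.7 r 114.8 yaw err 1.5 z 16.3 F [1.  2.5 0.9] t 10.4
ball [213. 279.] 0.58 [415. 113.] rel -47.8 r 117.0
[445.75559903  48.17763852  40.        ]
372.5 327.5 32.1 117.0 2.4
```

```bash
python3 -m crank '[{"ax":0,"ay":0,"az":1,"x":0,"y":2,"z":0,"grip":0},{"ax":0,"ay":0,"az":1,"x":0,"y":2,"z":0,"grip":0},{"ax":0,"ay":0,"az":0,"x":0,"y":0,"z":-12,"grip":0},{"ax":0,"ay":0,"az":0,"x":0,"y":0,"z":-12,"grip":0},{"ax":0,"ay":0,"az":0,"x":0,"y":0,"z":-12,"grip":0},{"ax":0,"ay":0,"az":0,"x":0,"y":0,"z":-12,"grip":0},{"ax":0,"ay":0,"az":0,"x":0,"y":0,"z":-15,"grip":0},{"ax":0,"ay":0,"az":0,"x":0,"y":0,"z":-15,"grip":0},{"ax":0,"ay":0,"az":0,"x":0,"y":0,"z":-15,"grip":0},{"ax":0,"ay":0,"az":0,"x":0,"y":0,"z":-15,"grip":0}]'
python3 - <<'E'
from h import *
ring()
g=np.radians(GAP);x,y=RC+115*np.array([np.cos(g),np.sin(g)]);print(x,y)
goto(x,y,110,54.8)
E
```

```text
time: 11.3
tool_pos: [419.4, 153.6, 124.9]
tcp_rot: [-0.315, -3.125, 0.001]
force: [-0.2, 0.3, 0.0]
opening: 0.1
grip_force: 0.0
ring ang 166.9 rel -67.9 r 115.1 yaw err 1.6 z 124.9 F [-0.2  0.3  0. ] t 11.3
465.2102836404738 33.52833669146021
pos [419.4 153.6 124.9] yang 78.5 tilt 0.04 F [-0.2  0.3  0. ] op 0.1 j6 -1.17 t 11.3
-> shift [ -68.9 -108.5   14.9] az 23.7
```

```bash
python3 -m crank '[{"ax":0,"ay":0,"az":0,"x":-11.5,"y":-18.1,"z":0,"grip":72},{"ax":0,"ay":0,"az":0,"x":-11.5,"y":-18.1,"z":0,"grip":72},{"ax":0,"ay":0,"az":0,"x":-11.5,"y":-18.1,"z":0,"grip":72},{"ax":0,"ay":0,"az":0,"x":-11.5,"y":-18.1,"z":0,"grip":72},{"ax":0,"ay":0,"az":0,"x":-11.5,"y":-18.1,"z":0,"grip":72},{"ax":0,"ay":0,"az":0,"x":-11.5,"y":-18.1,"z":0,"grip":72},{"ax":0,"ay":0,"az":6,"x":0,"y":0,"z":0,"grip":72},{"ax":0,"ay":0,"az":6,"x":0,"y":0,"z":0,"grip":72},{"ax":0,"ay":0,"az":6,"x":0,"y":0,"z":0,"grip":72},{"ax":0,"ay":0,"az":5.7,"x":0,"y":0,"z":0,"grip":72}]'
python3 - <<'E'
from h import *
goto(465.2,33.5,13,54.8)
s=sense();p,d=imaging.snapshot("wrist");a=np.clip(p[:,:,::-1]*1.4,0,255).astype(np.uint8).copy()
th=np.radians(np.arange(0,360,10))
# ball outline as seen: sample sphere silhouette
o,_,_=ray("wrist",[[0,0]],s);c=np.array([465.2,33.5,28]);n=(o-c)/np.linalg.norm(o-c)
u=np.cross(n,[0,0,1]);u/=np.linalg.norm(u);v=np.cross(n,u)
for q in proj("wrist",c+23*(np.cos(th)[:,None]*u+np.sin(th)[:,None]*v),s):cv2.circle(a,tuple(int(t) for t in q),1,(0,0,255),-1)
print(proj("wrist",[c],s));cv2.imwrite("pics/w5.png",a)
E
```

```text
time: 12.13
tool_pos: [465.5, 33.3, 124.1]
tcp_rot: [-0.959, -2.991, 0.001]
force: [-0.3, 0.2, 0.4]
opening: 71.8
grip_force: 0.0
pos [465.5  33.3 124.1] yang 54.5 tilt 0.05 F [-0.3  0.2  0.4] op 71.8 j6 -1.03 t 12.1
-> shift [  0.3   0.  111.1] az -0.3
[[279.37175291 206.81233317]]
```

View pics/w5.png

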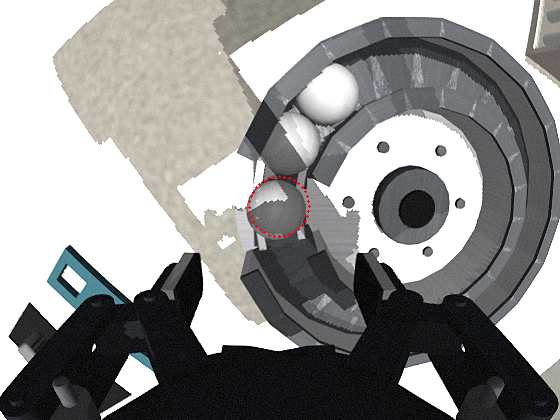

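The ball at (279,207) lies exactly on the predicted outline in the seat, midway between the pads. The next ball at (292,142) is touching behind it. I'll go down and grip.

```bash
python3 -m crank '[{"ax":0,"ay":0,"az":0,"x":0,"y":0,"z":13,"grip":72},{"ax":0,"ay":0,"az":0,"x":0,"y":0,"z":13,"grip":72},{"ax":0,"ay":0,"az":0,"x":0,"y":0,"z":13,"grip":72},{"ax":0,"ay":0,"az":0,"x":0,"y":0,"z":13,"grip":72},{"ax":0,"ay":0,"az":0,"x":0,"y":0,"z":13,"grip":72},{"ax":0,"ay":0,"az":0,"x":0,"y":0,"z":13,"grip":72},{"ax":0,"ay":0,"az":0,"x":0,"y":0,"z":13,"grip":72},{"ax":0,"ay":0,"az":0,"x":0,"y":0,"z":10,"grip":72},{"ax":0,"ay":0,"az":0,"x":0,"y":0,"z":6,"grip":72},{"ax":0,"ay":0,"az":0,"x":0,"y":0,"z":4,"grip":72}]' 
python3 -m crank '[{"ax":0,"ay":0,"az":0,"x":0,"y":0,"z":0,"grip":30},{"ax":0,"ay":0,"az":0,"x":0,"y":0,"z":0,"grip":30},{"ax":0,"ay":0,"az":0,"x":0,"y":0,"z":0,"grip":30},{"ax":0,"ay":0,"az":0,"x":0,"y":0,"z":0,"grip":30},{"ax":0,"ay":0,"az":0,"x":0,"y":0,"z":0,"grip":30},{"ax":0,"ay":0,"az":0,"x":0,"y":0,"z":0,"grip":30},{"ax":0,"ay":0,"az":0,"x":0,"y":0,"z":0,"grip":30},{"ax":0,"ay":0,"az":0,"x":0,"y":0,"z":0,"grip":30},{"ax":0,"ay":0,"az":0,"x":0,"y":0,"z":0,"grip":30},{"ax":0,"ay":0,"az":0,"x":0,"y":0,"z":0,"grip":30}]' 70
python3 -m crank '[{"ax":0,"ay":0,"az":0,"x":0,"y":0,"z":-3,"grip":30},{"ax":0,"ay":0,"az":0,"x":0,"y":0,"z":-6,"grip":30},{"ax":0,"ay":0,"az":0,"x":0,"y":0,"z":-10,"grip":30},{"ax":0,"ay":0,"az":0,"x":0,"y":0,"z":-14,"grip":30},{"ax":0,"ay":0,"az":0,"x":0,"y":0,"z":-14,"grip":30},{"ax":0,"ay":0,"az":0,"x":0,"y":0,"z":-14,"grip":30},{"ax":0,"ay":0,"az":0,"x":0,"y":0,"z":-14,"grip":30},{"ax":0,"ay":0,"az":0,"x":0,"y":0,"z":-14,"grip":30},{"ax":0,"ay":0,"az":0,"x":0,"y":0,"z":-14,"grip":30},{"ax":0,"ay":0,"az":0,"x":0,"y":0,"z":0,"grip":30}]'
python3 - <<'E'
from h import *
goto(641.7,-151.5,110,100.6)
goto(408,-195,110,100.6)
E
```

```text
time: 13.02
tool_pos: [465.4, 33.5, 12.6]
tcp_rot: [-0.947, -2.994, 0.001]
force: [0.5, 0.8, -0.5]
opening: 71.8
grip_force: 0.0
time: 13.85
tool_pos: [464.6, 32.8, 13.7]
tcp_rot: [-0.947, -2.994, 0.002]
force: [-2.7, -3.8, 0.5]
opening: 42.9
grip_force: 70.9
time: 14.68
tool_pos: [467.8, 33.4, 119.1]
tcp_rot: [0.947, 2.99, 0.002]
force: [0.9, -0.3, -3.8]
opening: 43.0
grip_force: 71.8
pos [467.8  33.4 119.1] yang 54.9 tilt 0.3 F [ 0.9 -0.3 -3.8] op 43.0 j6 -1.03 t 14.7
-> shift [-248.6  -51.1   10.1] az -45.7
pos [467.8  33.4 119.1] yang 54.9 tilt 0.3 F [ 0.9 -0.3 -3.8] op 43.0 j6 -1.03 t 14.7
-> shift [ -82.5 -221.2    8.9] az -45.7
```

```bash
python3 -m crank '[{"ax":0,"ay":0,"az":0,"x":-12,"y":-2,"z":0,"grip":30},{"ax":0,"ay":0,"az":0,"x":-25,"y":-5,"z":0,"grip":30},{"ax":0,"ay":0,"az":0,"x":-30,"y":-6,"z":0,"grip":30},{"ax":0,"ay":0,"az":0,"x":-30,"y":-6,"z":0,"grip":30},{"ax":0,"ay":0,"az":0,"x":-30,"y":-6,"z":0,"grip":30},{"ax":0,"ay":0,"az":0,"x":-30,"y":-6,"z":0,"grip":30},{"ax":0,"ay":0,"az":0,"x":-30,"y":-6,"z":0,"grip":30},{"ax":0,"ay":0,"az":0,"x":-30,"y":-6,"z":0,"grip":30},{"ax":0,"ay":0,"az":0,"x":-20,"y":-5,"z":0,"grip":30},{"ax":0,"ay":0,"az":0,"x":-11,"y":-3,"z":0,"grip":30}]' >/dev/null
python3 -m crank '[{"ax":0,"ay":0,"az":-5,"x":0,"y":0,"z":0,"grip":30},{"ax":0,"ay":0,"az":-5,"x":0,"y":0,"z":0,"grip":30},{"ax":0,"ay":0,"az":-5,"x":0,"y":0,"z":0,"grip":30},{"ax":0,"ay":0,"az":-5,"x":0,"y":0,"z":0,"grip":30},{"ax":0,"ay":0,"az":-5,"x":0,"y":0,"z":0,"grip":30},{"ax":0,"ay":0,"az":-5,"x":0,"y":0,"z":0,"grip":30},{"ax":0,"ay":0,"az":-5,"x":0,"y":0,"z":0,"grip":30},{"ax":0,"ay":0,"az":-5,"x":0,"y":0,"z":0,"grip":30},{"ax":0,"ay":0,"az":-5,"x":0,"y":0,"z":0,"grip":30},{"ax":0,"ay":0,"az":-0.7,"x":0,"y":0,"z":0,"grip":30}]'
cat >> h.py <<'E'
def slots(cam="wrist"):
    "rack openings in the wrist view: bright quads inside the teal bar, at z=10"
    s=sense();p,d=imaging.snapshot(cam);hsv=cv2.cvtColor(p,cv2.COLOR_RGB2HSV)
    m=cv2.inRange(hsv,(80,80,20),(105,255,255))
    cs,h=cv2.findContours(m,cv2.RETR_CCOMP,cv2.CHAIN_APPROX_NONE);out=[]
    for c,k in zip(cs,h[0]):
        if k[3]>=0 and cv2.contourArea(c)>60:
            w=at_z(cam,c[:,0,:],10,s)[:,:2].astype(np.float32);b=cv2.minAreaRect(w);print("opening",np.round(b[0],1),np.round(b[1],1),round(b[2],1),c[:,0].mean(0).round())
    return s,p,d
E
python3 - <<'E'
from h import *
s,p,d=slots();goto(641.7,-151.5,13,100.6)
slots("top")
cv2.imwrite("pics/w6.png",np.clip(p[:,:,::-1]*1.4,0,255).astype(np.uint8))
E
```

```text
time: 16.35
tool_pos: [638.2, -150.8, 115.0]
tcp_rot: [0.294, -3.125, -0.002]
force: [-0.4, -0.5, -4.7]
opening: 43.1
grip_force: 71.7
opening [ 643.5 -154.6] [29.2 32.2] 10.7 [273. 210.]
opening [ 585.3 -165. ] [30.7 31.2] 10.6 [273. 136.]
opening [ 527.  -175.9] [31.6 30.7] 10.7 [274.  59.]
pos [ 638.3 -150.8  115.2] yang 100.6 tilt 0.13 F [ 0.1  0.2 -3.7] op 43.3 j6 -2.09 t 16.4
-> shift [ -3.4  -1.4 102.2] az -0.0
opening [161.  119.5] [11.3 89. ] 71.9 [210. 379.]
```

View pics/w6.png

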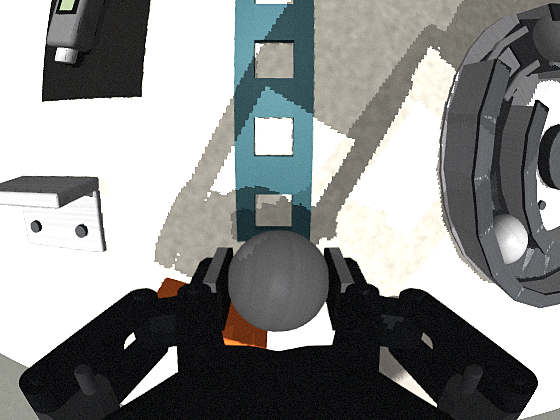

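The wrist view shows the held ball at (279,281) and openings at (273,210), (273,136) and (274,59), pitch 59–60 mm and yaw 10.6° as expected. Now I'll get the ball's position in the tool.

Run:
```python
from h import *
s=sense();M=R.from_rotvec(s["tcp_rot"]).as_matrix()
o,d,_=ray("wrist",[[279,281]],s);d=d[0]/np.linalg.norm(d[0])
b=M.T@(o+d*23/np.sin(50/325.2)-s["tool_pos"]);print("ball in tool",b.round(1))
w=np.array([644.3,-154,27.5]);
print("TCP target",(w-M@b).round(1),"shift",(M.T@(w-s["tool_pos"])-b).round(1))
```

```text
ball in tool [ -2.5  -0.1 -11.8]
TCP target [ 641.8 -154.3   15.7] shift [-2.8 -4.  99.7]
```

```bash
python3 -m crank '[{"ax":0,"ay":0,"az":0,"x":-2.8,"y":-4,"z":0,"grip":30},{"ax":0,"ay":0,"az":0,"x":0,"y":0,"z":14,"grip":30},{"ax":0,"ay":0,"az":0,"x":0,"y":0,"z":14,"grip":30},{"ax":0,"ay":0,"az":0,"x":0,"y":0,"z":14,"grip":30},{"ax":0,"ay":0,"az":0,"x":0,"y":0,"z":14,"grip":30},{"ax":0,"ay":0,"az":0,"x":0,"y":0,"z":14,"grip":30},{"ax":0,"ay":0,"az":0,"x":0,"y":0,"z":12,"grip":30},{"ax":0,"ay":0,"az":0,"x":0,"y":0,"z":8,"grip":30},{"ax":0,"ay":0,"az":0,"x":0,"y":0,"z":6,"grip":30},{"ax":0,"ay":0,"az":0,"x":0,"y":0,"z":2,"grip":30}]'
python3 -m crank '[{"ax":0,"ay":0,"az":0,"x":0,"y":0,"z":0,"grip":44},{"ax":0,"ay":0,"az":0,"x":0,"y":0,"z":0,"grip":46},{"ax":0,"ay":0,"az":0,"x":0,"y":0,"z":0,"grip":50},{"ax":0,"ay":0,"az":0,"x":0,"y":0,"z":0,"grip":55},{"ax":0,"ay":0,"az":0,"x":0,"y":0,"z":0,"grip":60},{"ax":0,"ay":0,"az":0,"x":0,"y":0,"z":0,"grip":60},{"ax":0,"ay":0,"az":0,"x":0,"y":0,"z":-10,"grip":60},{"ax":0,"ay":0,"az":0,"x":0,"y":0,"z":-10,"grip":60},{"ax":0,"ay":0,"az":0,"x":0,"y":0,"z":-20,"grip":60},{"ax":0,"ay":0,"az":0,"x":0,"y":0,"z":-20,"grip":60}]'
python3 -m crank '[{"ax":0,"ay":0,"az":0,"x":0,"y":0,"z":-20,"grip":60},{"ax":0,"ay":0,"az":0,"x":0,"y":0,"z":-20,"grip":60},{"ax":0,"ay":0,"az":0,"x":0,"y":0,"z":0,"grip":0},{"ax":0,"ay":0,"az":0,"x":0,"y":0,"z":0,"grip":0},{"ax":0,"ay":0,"az":0,"x":0,"y":0,"z":0,"grip":0},{"ax":0,"ay":0,"az":0,"x":0,"y":0,"z":0,"grip":0},{"ax":0,"ay":0,"az":0,"x":0,"y":0,"z":0,"grip":0},{"ax":0,"ay":0,"az":0,"x":0,"y":0,"z":0,"grip":0},{"ax":0,"ay":0,"az":0,"x":0,"y":0,"z":0,"grip":0},{"ax":0,"ay":0,"az":0,"x":0,"y":0,"z":0,"grip":0}]' >/dev/null
cat >> h.py <<'E'
def ringpose(rel,z,r=115,yerr=0,flip=0):
    a=np.radians(GAP+rel);x,y=RC+r*np.array([np.cos(a),np.sin(a)]);goto(x,y,z,GAP+rel+90+flip+yerr)
E
python3 - <<'E'
from h import *
ringpose(-69,16,flip=180)
s=sense();p,d=imaging.snapshot("wrist");cv2.imwrite("pics/w7.png",np.clip(p[:,:,::-1]*1.4,0,255).astype(np.uint8))
C=cloud("wrist",d,s);v=np.hypot(*(C[...,:2]-[644.3,-154]).transpose(2,0,1))
q=C[(v<8)&(d>0)];print("ball top z",q[:,2].max() if len(q) else None,"expect 50.5", len(q))
E
```

```text
time: 17.28
tool_pos: [642.3, -154.6, 17.3]
tcp_rot: [0.288, -3.127, -0.001]
force: [-0.2, 0.6, -3.8]
opening: 43.2
grip_force: 71.8
time: 18.12
tool_pos: [642.5, -154.5, 79.5]
tcp_rot: [0.289, -3.128, -0.0]
force: [0.2, 0.2, 0.7]
opening: 60.0
grip_force: 0.0
pos [ 642.5 -154.5  117.8] yang 100.5 tilt 0.05 F [ 0.3 -0.1  0.1] op 0.1 j6 -2.1 t 18.9
-> shift [161.9 345.6 102. ] az 24.7
ball top z 183.98633026279182 expect 50.5 1145
```

```bash
python3 -m crank '[{"ax":0,"ay":0,"az":0,"x":13.5,"y":28.8,"z":0,"grip":0},{"ax":0,"ay":0,"az":0,"x":13.5,"y":28.8,"z":0,"grip":0},{"ax":0,"ay":0,"az":0,"x":13.5,"y":28.8,"z":0,"grip":0},{"ax":0,"ay":0,"az":0,"x":13.5,"y":28.8,"z":0,"grip":0},{"ax":0,"ay":0,"az":0,"x":13.5,"y":28.8,"z":0,"grip":0},{"ax":0,"ay":0,"az":0,"x":13.5,"y":28.8,"z":0,"grip":0},{"ax":0,"ay":0,"az":0,"x":13.5,"y":28.8,"z":0,"grip":0},{"ax":0,"ay":0,"az":0,"x":13.5,"y":28.8,"z":0,"grip":0},{"ax":0,"ay":0,"az":0,"x":13.5,"y":28.8,"z":0,"grip":0},{"ax":0,"ay":0,"az":0,"x":13.5,"y":28.8,"z":0,"grip":0}]' >/dev/null
python3 -m crank '[{"ax":0,"ay":0,"az":0,"x":13.5,"y":28.8,"z":0,"grip":0},{"ax":0,"ay":0,"az":0,"x":13.5,"y":28.8,"z":0,"grip":0},{"ax":0,"ay":0,"az":5,"x":0,"y":0,"z":0,"grip":0},{"ax":0,"ay":0,"az":5,"x":0,"y":0,"z":0,"grip":0},{"ax":0,"ay":0,"az":5,"x":0,"y":0,"z":0,"grip":0},{"ax":0,"ay":0,"az":5,"x":0,"y":0,"z":0,"grip":0},{"ax":0,"ay":0,"az":4.5,"x":0,"y":0,"z":0,"grip":0},{"ax":0,"ay":0,"az":0,"x":0,"y":0,"z":0,"grip":0},{"ax":0,"ay":0,"az":0,"x":0,"y":0,"z":0,"grip":0},{"ax":0,"ay":0,"az":0,"x":0,"y":0,"z":0,"grip":0}]' >/dev/null
cat >> h.py <<'E'
def overview(name):
    "scene view crop"
    p,_=imaging.snapshot("top");cv2.imwrite(name,np.clip(cv2.resize(p[120:310,140:430],(795,521),interpolation=cv2.INTER_CUBIC)[:,:,::-1]*1.4,0,255).astype(np.uint8))
E
python3 - <<'E'
from h import *
ringpose(-69,16,flip=180);ring();overview("pics/o8.png")
E
```

```text
pos [420.3 155.5 118.4] yang 76.2 tilt 0.01 F [-0.5 -0.5 -0. ] op 0.1 j6 -1.13 t 20.7
-> shift [4.000e-01 1.000e-01 1.024e+02] az 0.4
ring ang 165.9 rel -68.9 r 114.7 yaw err 0.3 z 118.4 F [-0.5 -0.5 -0. ] t 20.7
```

View pics/o8.png

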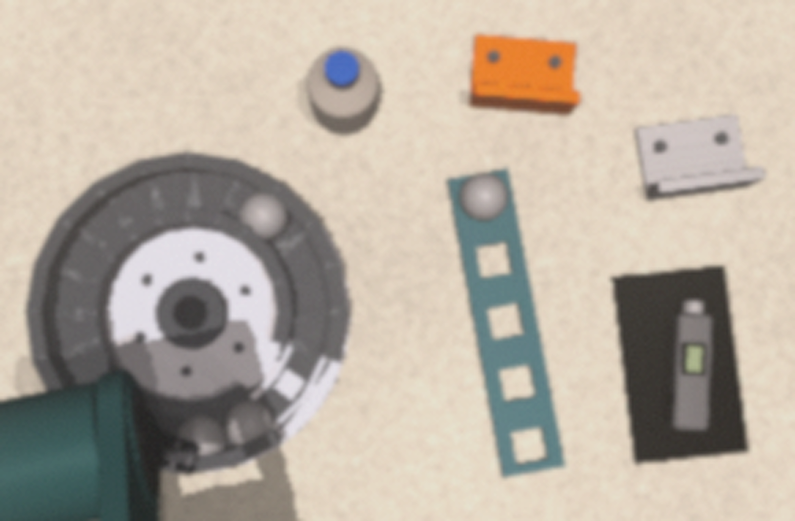

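Ball 1 sits in the rack at (483,197) and the next two wait at (247,423) and (205,440). I'll repeat the push.

```bash
python3 -m crank '[{"ax":0,"ay":0,"az":0,"x":0,"y":0,"z":16,"grip":0},{"ax":0,"ay":0,"az":0,"x":0,"y":0,"z":16,"grip":0},{"ax":0,"ay":0,"az":0,"x":0,"y":0,"z":12,"grip":0},{"ax":0,"ay":0,"az":0,"x":0,"y":0,"z":10,"grip":0},{"ax":0,"ay":0,"az":0,"x":0,"y":0,"z":8,"grip":0},{"ax":0,"ay":0,"az":0,"x":0,"y":0,"z":8,"grip":0},{"ax":0,"ay":0,"az":0,"x":0,"y":0,"z":8,"grip":0},{"ax":0,"ay":0,"az":0,"x":0,"y":0,"z":8,"grip":0},{"ax":0,"ay":0,"az":0,"x":0,"y":0,"z":8,"grip":0},{"ax":0,"ay":0,"az":0,"x":0,"y":0,"z":8,"grip":0}]' | sed -n '2p;4p'
python3 -m crank '[{"ax":0,"ay":0,"az":-1,"x":0,"y":0,"z":0,"grip":0},{"ax":0,"ay":0,"az":-2,"x":0,"y":-4,"z":0,"grip":0},{"ax":0,"ay":0,"az":-2,"x":0,"y":-4,"z":0,"grip":0},{"ax":0,"ay":0,"az":-2,"x":0,"y":-4,"z":0,"grip":0},{"ax":0,"ay":0,"az":-2,"x":0,"y":-4,"z":0,"grip":0},{"ax":0,"ay":0,"az":-2,"x":0,"y":-4,"z":0,"grip":0},{"ax":0,"ay":0,"az":-2,"x":0,"y":-4,"z":0,"grip":0},{"ax":0,"ay":0,"az":-2,"x":0,"y":-4,"z":0,"grip":0},{"ax":0,"ay":0,"az":-1,"x":0,"y":-2,"z":0,"grip":0},{"ax":0,"ay":0,"az":-1,"x":0,"y":-2,"z":0,"grip":0}]' | sed -n '2p;4p'
python3 -m crank '[{"ax":0,"ay":0,"az":-0.8,"x":0,"y":-1.6,"z":0,"grip":0},{"ax":0,"ay":0,"az":-0.8,"x":0,"y":-1.6,"z":0,"grip":0},{"ax":0,"ay":0,"az":-0.8,"x":0,"y":-1.6,"z":0,"grip":0},{"ax":0,"ay":0,"az":-0.8,"x":0,"y":-1.6,"z":0,"grip":0},{"ax":0,"ay":0,"az":-0.8,"x":0,"y":-1.6,"z":0,"grip":0},{"ax":0,"ay":0,"az":-0.8,"x":0,"y":-1.6,"z":0,"grip":0},{"ax":0,"ay":0,"az":-0.8,"x":0,"y":-1.6,"z":0,"grip":0},{"ax":0,"ay":0,"az":-0.8,"x":0,"y":-1.6,"z":0,"grip":0},{"ax":0,"ay":0,"az":-0.8,"x":0,"y":-1.6,"z":0,"grip":0},{"ax":0,"ay":0,"az":0,"x":0,"y":0,"z":0,"grip":0}]' | sed -n '2p;4p'
cat >> h.py <<'E'
def hough():
    p,_=imaging.snapshot("top");g=cv2.cvtColor(np.clip(cv2.resize(p[165:305,140:280],(490,490),interpolation=cv2.INTER_CUBIC)*1.4,0,255).astype(np.uint8),cv2.COLOR_RGB2GRAY)
    c=cv2.HoughCircles(cv2.medianBlur(g,3),cv2.HOUGH_GRADIENT,1,40,param1=80,param2=12,minRadius=26,maxRadius=36)
    for x,y,r in (c[0] if c is not None else []):
        w=at_z("top",[(140+x/3.5,165+y/3.5)],31)[0][:2]-RC
        if 100<np.hypot(*w)<130:print("hough",x,y,r.round(),np.hypot(*w).round(),"rel",round((np.degrees(np.arctan2(w[1],w[0]))-GAP+180)%360-180,1))
E
python3 - <<'E'
from h import *
ring();hough()
E
```

```text
tool_pos: [420.4, 155.5, 15.7]
force: [0.1, -0.5, -0.5]
tool_pos: [417.1, 123.7, 16.5]
force: [-0.0, 0.8, 0.2]
tool_pos: [418.5, 109.1, 16.3]
force: [0.6, 0.0, 1.3]
ring ang -170.8 rel -45.6 r 114.5 yaw err 1.1 z 16.3 F [0.6 0.  1.3] t 23.2
```

```bash
python3 -m crank '[{"ax":0,"ay":0,"az":-0.6,"x":0,"y":-1.2,"z":0,"grip":0},{"ax":0,"ay":0,"az":-0.6,"x":0,"y":-1.2,"z":0,"grip":0},{"ax":0,"ay":0,"az":-0.6,"x":0,"y":-1.2,"z":0,"grip":0},{"ax":0,"ay":0,"az":0,"x":0,"y":0,"z":0,"grip":0},{"ax":0,"ay":0,"az":0,"x":0,"y":0,"z":0,"grip":0},{"ax":0,"ay":0,"az":0,"x":0,"y":0,"z":0,"grip":0},{"ax":0,"ay":0,"az":0,"x":0,"y":0,"z":0,"grip":0},{"ax":0,"ay":0,"az":0,"x":0,"y":0,"z":0,"grip":0},{"ax":0,"ay":0,"az":0,"x":0,"y":0,"z":0,"grip":0},{"ax":0,"ay":0,"az":0,"x":0,"y":0,"z":0,"grip":0}]' | sed -n '2p;4p'
python3 - <<'E'
from h import *
ring();hough();topballs("pics/a9.png")
E
```

```text
tool_pos: [419.2, 106.0, 16.3]
force: [-0.4, -0.9, -0.8]
ring ang -169.2 rel -44.0 r 114.4 yaw err 1.2 z 16.3 F [-0.4 -0.9 -0.8] t 24.1
ball [230. 276.] 0.43 [425.  69.] rel -26.2 r 122.0
ball [246. 262.] 0.41 [458.  31.] rel -2.0 r 122.0
```

View pics/a9.png

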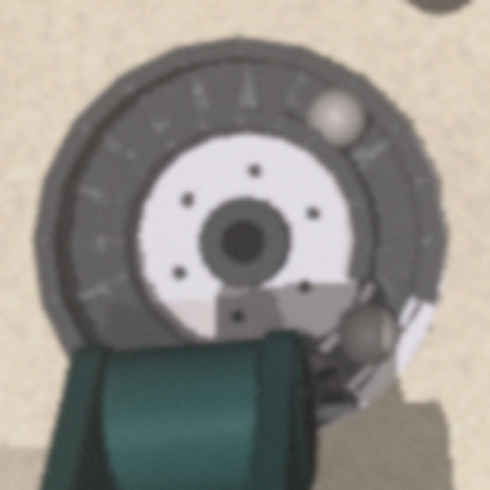

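The ball is at crop (368,332), on the seat. I'll back off, lift and go over the gap.

```bash
python3 -m crank '[{"ax":0,"ay":0,"az":1,"x":0,"y":2,"z":0,"grip":0},{"ax":0,"ay":0,"az":1,"x":0,"y":2,"z":0,"grip":0},{"ax":0,"ay":0,"az":0,"x":0,"y":0,"z":-12,"grip":0},{"ax":0,"ay":0,"az":0,"x":0,"y":0,"z":-12,"grip":0},{"ax":0,"ay":0,"az":0,"x":0,"y":0,"z":-12,"grip":0},{"ax":0,"ay":0,"az":0,"x":0,"y":0,"z":-12,"grip":0},{"ax":0,"ay":0,"az":0,"x":0,"y":0,"z":-15,"grip":0},{"ax":0,"ay":0,"az":0,"x":0,"y":0,"z":-15,"grip":0},{"ax":0,"ay":0,"az":0,"x":0,"y":0,"z":-15,"grip":0},{"ax":0,"ay":0,"az":0,"x":0,"y":0,"z":-15,"grip":0}]' >/dev/null
python3 - <<'E'
from h import *
goto(465.2,33.5,124,54.8)
E
```

```text
pos [418. 110. 125.] yang 100.0 tilt 0.02 F [-0.3  0.6  0.1] op 0.0 j6 -1.65 t 25.1
-> shift [-33.2 -83.6   1. ] az 45.2
```

```bash
python3 -m crank '[{"ax":0,"ay":0,"az":0,"x":-11.1,"y":-27.9,"z":0,"grip":72},{"ax":0,"ay":0,"az":0,"x":-11.1,"y":-27.9,"z":0,"grip":72},{"ax":0,"ay":0,"az":0,"x":-11,"y":-27.8,"z":0,"grip":72},{"ax":0,"ay":0,"az":6.5,"x":0,"y":0,"z":0,"grip":72},{"ax":0,"ay":0,"az":6.5,"x":0,"y":0,"z":0,"grip":72},{"ax":0,"ay":0,"az":6.5,"x":0,"y":0,"z":0,"grip":72},{"ax":0,"ay":0,"az":6.5,"x":0,"y":0,"z":0,"grip":72},{"ax":0,"ay":0,"az":6.5,"x":0,"y":0,"z":0,"grip":72},{"ax":0,"ay":0,"az":6.5,"x":0,"y":0,"z":0,"grip":72},{"ax":0,"ay":0,"az":6.2,"x":0,"y":0,"z":0,"grip":72}]' >/dev/null
cat >> h.py <<'E'
def seatcheck():
    "ball in the seat: circle in the wrist view against the predicted one; depth at its top"
    s=sense();p,d=imaging.snapshot("wrist");q=proj("wrist",[[465.2,33.5,28]],s)[0]
    g=cv2.medianBlur(cv2.cvtColor(p,cv2.COLOR_RGB2GRAY),3);C=cloud("wrist",d,s)
    m=(C[...,2]>25)&(C[...,2]<56)&(np.hypot(C[...,0]-465.2,C[...,1]-33.5)<60)&(d>0)
    P=C[m]
    from scipy.optimize import least_squares
    m0=np.hypot(P[:,0]-465.2,P[:,1]-33.5)<20;Q=P[m0]
    f=least_squares(lambda c:np.linalg.norm(Q-c,axis=1)-23,[465,33,28],loss="soft_l1").x
    print("pred px",q.round(),"sphere fit",f.round(1),len(Q),"top",Q[:,2].max().round(1))
E
python3 - <<'E'
from h import *
seatcheck();goto(465.2,33.5,9,54.8)
E
```

```text
pred px [279. 207.] sphere fit [464.9  29.7  28.2] 2308 top 52.4
pos [465.4  33.6 124.2] yang 54.1 tilt 0.02 F [-0.9  0.  -0.2] op 72.2 j6 -1.02 t 26.0
-> shift [ 1.000e-01 -1.000e-01  1.152e+02] az -0.7
```

```bash
python3 -m crank '[{"ax":0,"ay":0,"az":0,"x":-1.5,"y":-1,"z":13,"grip":72},{"ax":0,"ay":0,"az":0,"x":0,"y":0,"z":13,"grip":72},{"ax":0,"ay":0,"az":0,"x":0,"y":0,"z":13,"grip":72},{"ax":0,"ay":0,"az":0,"x":0,"y":0,"z":13,"grip":72},{"ax":0,"ay":0,"az":0,"x":0,"y":0,"z":13,"grip":72},{"ax":0,"ay":0,"az":0,"x":0,"y":0,"z":13,"grip":72},{"ax":0,"ay":0,"az":0,"x":0,"y":0,"z":13,"grip":72},{"ax":0,"ay":0,"az":0,"x":0,"y":0,"z":12,"grip":72},{"ax":0,"ay":0,"az":0,"x":0,"y":0,"z":7,"grip":72},{"ax":0,"ay":0,"az":0,"x":0,"y":0,"z":5,"grip":72}]' | sed -n '2p;4p'
python3 -m crank '[{"ax":0,"ay":0,"az":0,"x":0,"y":0,"z":0,"grip":30},{"ax":0,"ay":0,"az":0,"x":0,"y":0,"z":0,"grip":30},{"ax":0,"ay":0,"az":0,"x":0,"y":0,"z":0,"grip":30},{"ax":0,"ay":0,"az":0,"x":0,"y":0,"z":0,"grip":30},{"ax":0,"ay":0,"az":0,"x":0,"y":0,"z":0,"grip":30},{"ax":0,"ay":0,"az":0,"x":0,"y":0,"z":0,"grip":30},{"ax":0,"ay":0,"az":0,"x":0,"y":0,"z":0,"grip":30},{"ax":0,"ay":0,"az":0,"x":0,"y":0,"z":0,"grip":30},{"ax":0,"ay":0,"az":0,"x":0,"y":0,"z":0,"grip":30},{"ax":0,"ay":0,"az":0,"x":0,"y":0,"z":0,"grip":30}]' 80
python3 -m crank '[{"ax":0,"ay":0,"az":0,"x":0,"y":0,"z":-3,"grip":30},{"ax":0,"ay":0,"az":0,"x":0,"y":0,"z":-6,"grip":30},{"ax":0,"ay":0,"az":0,"x":0,"y":0,"z":-10,"grip":30},{"ax":0,"ay":0,"az":0,"x":0,"y":0,"z":-14,"grip":30},{"ax":0,"ay":0,"az":0,"x":0,"y":0,"z":-14,"grip":30},{"ax":0,"ay":0,"az":0,"x":0,"y":0,"z":-14,"grip":30},{"ax":0,"ay":0,"az":0,"x":0,"y":0,"z":-14,"grip":30},{"ax":0,"ay":0,"az":0,"x":0,"y":0,"z":-14,"grip":30},{"ax":0,"ay":0,"az":0,"x":0,"y":0,"z":-14,"grip":30},{"ax":0,"ay":0,"az":0,"x":0,"y":0,"z":0,"grip":30}]'
python3 - <<'E'
from h import *
goto(585.3,-165,115,100.6)
E
```

```text
tool_pos: [465.8, 31.8, 8.5]
force: [0.3, -0.3, -0.1]
time: 27.63
tool_pos: [466.0, 31.4, 9.6]
tcp_rot: [-0.948, -2.995, 0.001]
force: [-3.3, -5.1, 5.9]
opening: 42.9
grip_force: 80.2
time: 28.47
tool_pos: [468.4, 31.9, 114.8]
tcp_rot: [0.947, 2.99, 0.003]
force: [-0.2, -0.8, -3.3]
opening: 43.0
grip_force: 81.8
pos [468.4  31.9 114.8] yang 54.8 tilt 0.3 F [-0.2 -0.8 -3.3] op 43.0 j6 -1.04 t 28.5
-> shift [-208.9  -93.7    0.4] az -45.8
```

```bash
python3 -m crank '[{"ax":0,"ay":0,"az":0,"x":-10,"y":-4.5,"z":0,"grip":30},{"ax":0,"ay":0,"az":0,"x":-20,"y":-9,"z":0,"grip":30},{"ax":0,"ay":0,"az":0,"x":-25,"y":-11.2,"z":0,"grip":30},{"ax":0,"ay":0,"az":0,"x":-25,"y":-11.2,"z":0,"grip":30},{"ax":0,"ay":0,"az":0,"x":-25,"y":-11.2,"z":0,"grip":30},{"ax":0,"ay":0,"az":0,"x":-25,"y":-11.2,"z":0,"grip":30},{"ax":0,"ay":0,"az":0,"x":-25,"y":-11.2,"z":0,"grip":30},{"ax":0,"ay":0,"az":0,"x":-25,"y":-11.2,"z":0,"grip":30},{"ax":0,"ay":0,"az":0,"x":-19,"y":-8.5,"z":0,"grip":30},{"ax":0,"ay":0,"az":0,"x":-10,"y":-4.5,"z":0,"grip":30}]' >/dev/null
python3 -m crank '[{"ax":0,"ay":0,"az":-5,"x":0,"y":0,"z":0,"grip":30},{"ax":0,"ay":0,"az":-5,"x":0,"y":0,"z":0,"grip":30},{"ax":0,"ay":0,"az":-5,"x":0,"y":0,"z":0,"grip":30},{"ax":0,"ay":0,"az":-5,"x":0,"y":0,"z":0,"grip":30},{"ax":0,"ay":0,"az":-5,"x":0,"y":0,"z":0,"grip":30},{"ax":0,"ay":0,"az":-5,"x":0,"y":0,"z":0,"grip":30},{"ax":0,"ay":0,"az":-5,"x":0,"y":0,"z":0,"grip":30},{"ax":0,"ay":0,"az":-5,"x":0,"y":0,"z":0,"grip":30},{"ax":0,"ay":0,"az":-5,"x":0,"y":0,"z":0,"grip":30},{"ax":0,"ay":0,"az":-0.8,"x":0,"y":0,"z":0,"grip":30}]'
cat >> h.py <<'E'
def held(slot):
    "held ball in the tool frame (sphere fit to depth) and the shift that sets it in a slot"
    from scipy.optimize import least_squares
    s,p,d=slots();M=R.from_rotvec(s["tcp_rot"]).as_matrix();T=(cloud("wrist",d,s)-s["tool_pos"])@M
    m=(np.abs(T[...,1])<18)&(np.abs(T[...,0])<28)&(np.abs(T[...,2]+14)<30)&(d>0);Q=T[m]
    f=least_squares(lambda c:np.linalg.norm(Q-c,axis=1)-23,[0,0,-14],loss="soft_l1").x
    print("ball in tool",f.round(1),len(Q),"resid",np.abs(np.linalg.norm(Q-f,axis=1)-23).mean().round(2))
    w=np.array([*slot,27.5]);print("shift",(M.T@(w-s["tool_pos"])-f).round(1))
E
python3 - <<'E'
from h import *
held((585.3,-165));goto(585.3,-165,15,100.6)
E
```

```text
time: 30.13
tool_pos: [582.3, -164.8, 111.1]
tcp_rot: [0.297, -3.126, -0.002]
force: [-0.1, -0.3, -3.6]
opening: 43.0
grip_force: 81.8
opening [ 584.4 -165.2] [29.7 31. ] 9.8 [278. 208.]
opening [ 525.9 -175.8] [30.9 30.8] 10.8 [278. 133.]
opening [ 468.  -186.5] [31.2 31. ] 10.9 [279.  55.]
ball in tool [  0.8  -0.6 -18.1] 8036 resid 0.37
shift [ -3.9  -0.3 101.7]
pos [ 582.4 -164.9  111.2] yang 100.7 tilt 0.12 F [ 0.9  0.3 -4.4] op 42.7 j6 -2.15 t 30.2
-> shift [-3.  -0.8 96.2] az 0.1
```

```bash
python3 -m crank '[{"ax":0,"ay":0,"az":0,"x":-3.8,"y":-0.4,"z":0,"grip":30},{"ax":0,"ay":0,"az":0,"x":0,"y":0,"z":14,"grip":30},{"ax":0,"ay":0,"az":0,"x":0,"y":0,"z":14,"grip":30},{"ax":0,"ay":0,"az":0,"x":0,"y":0,"z":14,"grip":30},{"ax":0,"ay":0,"az":0,"x":0,"y":0,"z":14,"grip":30},{"ax":0,"ay":0,"az":0,"x":0,"y":0,"z":14,"grip":30},{"ax":0,"ay":0,"az":0,"x":0,"y":0,"z":12,"grip":30},{"ax":0,"ay":0,"az":0,"x":0,"y":0,"z":8,"grip":30},{"ax":0,"ay":0,"az":0,"x":0,"y":0,"z":6,"grip":30},{"ax":0,"ay":0,"az":0,"x":0,"y":0,"z":3,"grip":30}]'
python3 -m crank '[{"ax":0,"ay":0,"az":0,"x":0,"y":0,"z":0,"grip":44},{"ax":0,"ay":0,"az":0,"x":0,"y":0,"z":0,"grip":46},{"ax":0,"ay":0,"az":0,"x":0,"y":0,"z":0,"grip":50},{"ax":0,"ay":0,"az":0,"x":0,"y":0,"z":0,"grip":55},{"ax":0,"ay":0,"az":0,"x":0,"y":0,"z":0,"grip":60},{"ax":0,"ay":0,"az":0,"x":0,"y":0,"z":0,"grip":60},{"ax":0,"ay":0,"az":0,"x":0,"y":0,"z":-10,"grip":60},{"ax":0,"ay":0,"az":0,"x":0,"y":0,"z":-10,"grip":60},{"ax":0,"ay":0,"az":0,"x":0,"y":0,"z":-20,"grip":60},{"ax":0,"ay":0,"az":0,"x":0,"y":0,"z":-20,"grip":60}]'
python3 -m crank '[{"ax":0,"ay":0,"az":0,"x":0,"y":0,"z":-20,"grip":60},{"ax":0,"ay":0,"az":0,"x":0,"y":0,"z":-25,"grip":60},{"ax":0,"ay":0,"az":0,"x":0,"y":0,"z":0,"grip":0},{"ax":0,"ay":0,"az":0,"x":0,"y":0,"z":0,"grip":0},{"ax":0,"ay":0,"az":0,"x":0,"y":0,"z":0,"grip":0},{"ax":0,"ay":0,"az":0,"x":0,"y":0,"z":0,"grip":0},{"ax":0,"ay":0,"az":0,"x":0,"y":0,"z":0,"grip":0},{"ax":0,"ay":0,"az":0,"x":0,"y":0,"z":0,"grip":0},{"ax":0,"ay":0,"az":0,"x":0,"y":0,"z":0,"grip":0},{"ax":0,"ay":0,"az":0,"x":0,"y":0,"z":0,"grip":0}]' >/dev/null
python3 - <<'E'
from h import *
ringpose(-47,118,flip=180)
E
```

```text
time: 31.02
tool_pos: [586.8, -164.9, 12.5]
tcp_rot: [0.29, -3.127, -0.001]
force: [0.1, 0.0, -3.6]
opening: 43.0
grip_force: 81.9
time: 31.85
tool_pos: [586.8, -164.9, 74.5]
tcp_rot: [0.291, -3.127, -0.0]
force: [0.2, 0.1, -0.5]
opening: 60.3
grip_force: 0.0
pos [ 586.8 -164.9  117.8] yang 100.6 tilt 0.06 F [-0.9 -0.7 -0.3] op 0.1 j6 -2.14 t 32.7
-> shift [115.2 303.2   0. ] az 2.8
```

```bash
python3 -m crank '[{"ax":0,"ay":0,"az":0,"x":11.5,"y":30.3,"z":0,"grip":0},{"ax":0,"ay":0,"az":0,"x":11.5,"y":30.3,"z":0,"grip":0},{"ax":0,"ay":0,"az":0,"x":11.5,"y":30.3,"z":0,"grip":0},{"ax":0,"ay":0,"az":0,"x":11.5,"y":30.3,"z":0,"grip":0},{"ax":0,"ay":0,"az":0,"x":11.5,"y":30.3,"z":0,"grip":0},{"ax":0,"ay":0,"az":0,"x":11.5,"y":30.3,"z":0,"grip":0},{"ax":0,"ay":0,"az":0,"x":11.5,"y":30.3,"z":0,"grip":0},{"ax":0,"ay":0,"az":0,"x":11.5,"y":30.3,"z":0,"grip":0},{"ax":0,"ay":0,"az":0,"x":11.5,"y":30.3,"z":0,"grip":0},{"ax":0,"ay":0,"az":0,"x":11.5,"y":30.3,"z":0,"grip":0}]' >/dev/null
python3 -m crank '[{"ax":0,"ay":0,"az":2.8,"x":0,"y":0,"z":0,"grip":0},{"ax":0,"ay":0,"az":0,"x":0,"y":0,"z":0,"grip":0},{"ax":0,"ay":0,"az":0,"x":0,"y":0,"z":16,"grip":0},{"ax":0,"ay":0,"az":0,"x":0,"y":0,"z":16,"grip":0},{"ax":0,"ay":0,"az":0,"x":0,"y":0,"z":10,"grip":0},{"ax":0,"ay":0,"az":0,"x":0,"y":0,"z":0,"grip":0},{"ax":0,"ay":0,"az":0,"x":0,"y":0,"z":0,"grip":0},{"ax":0,"ay":0,"az":0,"x":0,"y":0,"z":0,"grip":0},{"ax":0,"ay":0,"az":0,"x":0,"y":0,"z":0,"grip":0},{"ax":0,"ay":0,"az":0,"x":0,"y":0,"z":0,"grip":0}]' >/dev/null
python3 - <<'E'
from h import *
ringpose(-47,16,flip=180);ring();topballs();hough();slots("top")
E
```

```text
pos [418.8 111.5  76.9] yang 97.8 tilt 0.08 F [-0.3 -0.6 -1.3] op -0.1 j6 -1.61 t 34.4
-> shift [ 1.2  0.6 60.9] az 0.0
ring ang -171.9 rel -46.7 r 113.8 yaw err -0.3 z 76.9 F [-0.3 -0.6 -1.3] t 34.4
ball [230. 275.] 0.63 [426.  72.] rel -26.9 r 120.0
hough 347.5 363.5 29.0 121.0 rel -12.9
hough 389.5 294.5 29.0 118.0 rel 15.7
```

```bash
python3 -m crank '[{"ax":0,"ay":0,"az":1.5,"x":1,"y":5,"z":0,"grip":0},{"ax":0,"ay":0,"az":0,"x":0,"y":0,"z":8,"grip":0},{"ax":0,"ay":0,"az":0,"x":0,"y":0,"z":8,"grip":0},{"ax":0,"ay":0,"az":0,"x":0,"y":0,"z":8,"grip":0},{"ax":0,"ay":0,"az":0,"x":0,"y":0,"z":8,"grip":0},{"ax":0,"ay":0,"az":0,"x":0,"y":0,"z":8,"grip":0},{"ax":0,"ay":0,"az":0,"x":0,"y":0,"z":8,"grip":0},{"ax":0,"ay":0,"az":0,"x":0,"y":0,"z":8,"grip":0},{"ax":0,"ay":0,"az":0,"x":0,"y":0,"z":5,"grip":0},{"ax":0,"ay":0,"az":0,"x":0,"y":0,"z":0,"grip":0}]' | sed -n '2p;4p'
python3 -m crank '[{"ax":0,"ay":0,"az":-1,"x":0,"y":0,"z":0,"grip":0},{"ax":0,"ay":0,"az":-2,"x":0,"y":-4,"z":0,"grip":0},{"ax":0,"ay":0,"az":-2,"x":0,"y":-4,"z":0,"grip":0},{"ax":0,"ay":0,"az":-2,"x":0,"y":-4,"z":0,"grip":0},{"ax":0,"ay":0,"az":-2,"x":0,"y":-4,"z":0,"grip":0},{"ax":0,"ay":0,"az":-2,"x":0,"y":-4,"z":0,"grip":0},{"ax":0,"ay":0,"az":-2,"x":0,"y":-4,"z":0,"grip":0},{"ax":0,"ay":0,"az":-2,"x":0,"y":-4,"z":0,"grip":0},{"ax":0,"ay":0,"az":-2,"x":0,"y":-4,"z":0,"grip":0},{"ax":0,"ay":0,"az":-2,"x":0,"y":-4,"z":0,"grip":0}]' | sed -n '2p;4p'
python3 -c "from h import *;ring()"
python3 -m crank '[{"ax":0,"ay":0,"az":-0.8,"x":0,"y":-1.6,"z":0,"grip":0},{"ax":0,"ay":0,"az":-0.8,"x":0,"y":-1.6,"z":0,"grip":0},{"ax":0,"ay":0,"az":-0.8,"x":0,"y":-1.6,"z":0,"grip":0},{"ax":0,"ay":0,"az":-0.8,"x":0,"y":-1.6,"z":0,"grip":0},{"ax":0,"ay":0,"az":-0.8,"x":0,"y":-1.6,"z":0,"grip":0},{"ax":0,"ay":0,"az":-0.8,"x":0,"y":-1.6,"z":0,"grip":0},{"ax":0,"ay":0,"az":-0.8,"x":0,"y":-1.6,"z":0,"grip":0},{"ax":0,"ay":0,"az":-0.8,"x":0,"y":-1.6,"z":0,"grip":0},{"ax":0,"ay":0,"az":-0.8,"x":0,"y":-1.6,"z":0,"grip":0},{"ax":0,"ay":0,"az":-0.8,"x":0,"y":-1.6,"z":0,"grip":0}]' | sed -n '2p;4p'
python3 - <<'E'
from h import *
ring();topballs();hough()
E
```

```text
tool_pos: [415.6, 116.2, 14.1]
force: [0.1, 0.4, -0.4]
tool_pos: [426.3, 81.7, 15.8]
force: [0.3, 0.4, -0.1]
ring ang -156.5 rel -31.3 r 114.7 yaw err 2.0 z 15.8 F [ 0.3  0.4 -0.1] t 36.2
tool_pos: [433.7, 67.7, 15.3]
force: [-0.1, 0.2, 0.1]
ring ang -148.6 rel -23.4 r 114.7 yaw err 2.0 z 15.3 F [-0.1  0.2  0.1] t 37.0
```

```bash
python3 -m crank '[{"ax":0,"ay":0,"az":-0.7,"x":0,"y":-1.4,"z":0,"grip":0},{"ax":0,"ay":0,"az":-0.7,"x":0,"y":-1.4,"z":0,"grip":0},{"ax":0,"ay":0,"az":-0.7,"x":0,"y":-1.4,"z":0,"grip":0},{"ax":0,"ay":0,"az":-0.7,"x":0,"y":-1.4,"z":0,"grip":0},{"ax":0,"ay":0,"az":-0.7,"x":0,"y":-1.4,"z":0,"grip":0},{"ax":0,"ay":0,"az":0,"x":0,"y":0,"z":0,"grip":0},{"ax":0,"ay":0,"az":0,"x":0,"y":0,"z":0,"grip":0},{"ax":0,"ay":0,"az":0,"x":0,"y":0,"z":0,"grip":0},{"ax":0,"ay":0,"az":0,"x":0,"y":2,"z":0,"grip":0},{"ax":0,"ay":0,"az":0,"x":0,"y":2,"z":0,"grip":0}]' >/dev/null
python3 -c "from h import *;ring()"
python3 -m crank '[{"ax":0,"ay":0,"az":0,"x":0,"y":0,"z":0,"grip":0},{"ax":0,"ay":0,"az":0,"x":0,"y":0,"z":-12,"grip":0},{"ax":0,"ay":0,"az":0,"x":0,"y":0,"z":-12,"grip":0},{"ax":0,"ay":0,"az":0,"x":0,"y":0,"z":-12,"grip":0},{"ax":0,"ay":0,"az":0,"x":0,"y":0,"z":-12,"grip":0},{"ax":0,"ay":0,"az":0,"x":0,"y":0,"z":-12,"grip":0},{"ax":0,"ay":0,"az":0,"x":0,"y":0,"z":-15,"grip":0},{"ax":0,"ay":0,"az":0,"x":0,"y":0,"z":-15,"grip":0},{"ax":0,"ay":0,"az":0,"x":0,"y":0,"z":-15,"grip":0},{"ax":0,"ay":0,"az":0,"x":0,"y":0,"z":-5,"grip":0}]' >/dev/null
python3 - <<'E'
from h import *
goto(465.2,33,124,54.8)
E
```

```text
ring ang -147.2 rel -22.0 r 114.7 yaw err 4.0 z 15.3 F [0.9 0.  0.2] t 38.0
pos [436.1  65.4 127. ] yang 126.9 tilt 0.16 F [ 0.2 -0.2 -0.5] op 0.2 j6 -2.22 t 38.9
-> shift [ -3.8 -43.4   3.1] az 72.1
```

```bash
python3 -m crank '[{"ax":0,"ay":0,"az":0,"x":-2,"y":-21.7,"z":1,"grip":72},{"ax":0,"ay":0,"az":0,"x":-1.8,"y":-21.7,"z":1,"grip":72},{"ax":0,"ay":0,"az":7,"x":0,"y":0,"z":0,"grip":72},{"ax":0,"ay":0,"az":7,"x":0,"y":0,"z":0,"grip":72},{"ax":0,"ay":0,"az":7,"x":0,"y":0,"z":0,"grip":72},{"ax":0,"ay":0,"az":7,"x":0,"y":0,"z":0,"grip":72},{"ax":0,"ay":0,"az":7,"x":0,"y":0,"z":0,"grip":72},{"ax":0,"ay":0,"az":7,"x":0,"y":0,"z":0,"grip":72},{"ax":0,"ay":0,"az":7,"x":0,"y":0,"z":0,"grip":72},{"ax":0,"ay":0,"az":7,"x":0,"y":0,"z":0,"grip":72}]' >/dev/null
python3 -m crank '[{"ax":0,"ay":0,"az":7,"x":0,"y":0,"z":0,"grip":72},{"ax":0,"ay":0,"az":7,"x":0,"y":0,"z":0,"grip":72},{"ax":0,"ay":0,"az":2,"x":0,"y":0,"z":0,"grip":72},{"ax":0,"ay":0,"az":0,"x":0,"y":0,"z":0,"grip":72},{"ax":0,"ay":0,"az":0,"x":0,"y":0,"z":0,"grip":72},{"ax":0,"ay":0,"az":0,"x":0,"y":0,"z":0,"grip":72},{"ax":0,"ay":0,"az":0,"x":0,"y":0,"z":0,"grip":72},{"ax":0,"ay":0,"az":0,"x":0,"y":0,"z":0,"grip":72},{"ax":0,"ay":0,"az":0,"x":0,"y":0,"z":0,"grip":72},{"ax":0,"ay":0,"az":0,"x":0,"y":0,"z":0,"grip":72}]' >/dev/null
python3 - <<'E'
from h import *
seatcheck();goto(465.5,32,9,54.8)
E
```

```text
pred px [281. 208.] sphere fit [464.8  29.7  28.3] 2312 top 53.0
pos [464.3  32.8 123.3] yang 54.9 tilt 0.01 F [-0.2 -0.1  0.6] op 72.6 j6 -1.04 t 40.6
-> shift [ -1.4   0.  114.3] az 0.1
```

Same fit as before, so the ball is seated (z 28.3). I'll grip it the same way.

```bash
python3 -m crank '[{"ax":0,"ay":0,"az":0,"x":-1.4,"y":0,"z":13,"grip":72},{"ax":0,"ay":0,"az":0,"x":0,"y":0,"z":13,"grip":72},{"ax":0,"ay":0,"az":0,"x":0,"y":0,"z":13,"grip":72},{"ax":0,"ay":0,"az":0,"x":0,"y":0,"z":13,"grip":72},{"ax":0,"ay":0,"az":0,"x":0,"y":0,"z":13,"grip":72},{"ax":0,"ay":0,"az":0,"x":0,"y":0,"z":13,"grip":72},{"ax":0,"ay":0,"az":0,"x":0,"y":0,"z":13,"grip":72},{"ax":0,"ay":0,"az":0,"x":0,"y":0,"z":12,"grip":72},{"ax":0,"ay":0,"az":0,"x":0,"y":0,"z":7,"grip":72},{"ax":0,"ay":0,"az":0,"x":0,"y":0,"z":3,"grip":72}]' | sed -n '2p;4p'
python3 -m crank '[{"ax":0,"ay":0,"az":0,"x":0,"y":0,"z":0,"grip":30},{"ax":0,"ay":0,"az":0,"x":0,"y":0,"z":0,"grip":30},{"ax":0,"ay":0,"az":0,"x":0,"y":0,"z":0,"grip":30},{"ax":0,"ay":0,"az":0,"x":0,"y":0,"z":0,"grip":30},{"ax":0,"ay":0,"az":0,"x":0,"y":0,"z":0,"grip":30},{"ax":0,"ay":0,"az":0,"x":0,"y":0,"z":0,"grip":30},{"ax":0,"ay":0,"az":0,"x":0,"y":0,"z":0,"grip":30},{"ax":0,"ay":0,"az":0,"x":0,"y":0,"z":0,"grip":30},{"ax":0,"ay":0,"az":0,"x":0,"y":0,"z":0,"grip":30},{"ax":0,"ay":0,"az":0,"x":0,"y":0,"z":0,"grip":30}]' 80 >/dev/null
python3 -m crank '[{"ax":0,"ay":0,"az":0,"x":0,"y":0,"z":-3,"grip":30},{"ax":0,"ay":0,"az":0,"x":0,"y":0,"z":-6,"grip":30},{"ax":0,"ay":0,"az":0,"x":0,"y":0,"z":-10,"grip":30},{"ax":0,"ay":0,"az":0,"x":0,"y":0,"z":-14,"grip":30},{"ax":0,"ay":0,"az":0,"x":0,"y":0,"z":-14,"grip":30},{"ax":0,"ay":0,"az":0,"x":0,"y":0,"z":-14,"grip":30},{"ax":0,"ay":0,"az":0,"x":0,"y":0,"z":-14,"grip":30},{"ax":0,"ay":0,"az":0,"x":0,"y":0,"z":-14,"grip":30},{"ax":0,"ay":0,"az":0,"x":0,"y":0,"z":-14,"grip":30},{"ax":0,"ay":0,"az":0,"x":0,"y":0,"z":0,"grip":30}]'
python3 - <<'E'
from h import *
goto(526.5,-175.8,115,100.6)
E
```

```text
tool_pos: [464.8, 32.0, 9.4]
force: [-0.0, 0.7, -0.1]
time: 43.08
tool_pos: [467.4, 32.2, 115.8]
tcp_rot: [0.947, 2.99, 0.002]
force: [0.5, 0.5, -1.7]
opening: 42.7
grip_force: 81.5
pos [467.4  32.2 115.8] yang 54.8 tilt 0.28 F [ 0.5  0.5 -1.7] op 42.7 j6 -1.04 t 43.1
-> shift [-168.1 -136.     1. ] az -45.8
```

```bash
python3 -m crank '[{"ax":0,"ay":0,"az":0,"x":-8,"y":-6.5,"z":0,"grip":30},{"ax":0,"ay":0,"az":0,"x":-16,"y":-13,"z":0,"grip":30},{"ax":0,"ay":0,"az":0,"x":-20,"y":-16.2,"z":0,"grip":30},{"ax":0,"ay":0,"az":0,"x":-20,"y":-16.2,"z":0,"grip":30},{"ax":0,"ay":0,"az":0,"x":-20,"y":-16.2,"z":0,"grip":30},{"ax":0,"ay":0,"az":0,"x":-20,"y":-16.2,"z":0,"grip":30},{"ax":0,"ay":0,"az":0,"x":-20,"y":-16.2,"z":0,"grip":30},{"ax":0,"ay":0,"az":0,"x":-20,"y":-16.2,"z":0,"grip":30},{"ax":0,"ay":0,"az":0,"x":-16,"y":-13,"z":0,"grip":30},{"ax":0,"ay":0,"az":0,"x":-11,"y":-8,"z":0,"grip":30}]' >/dev/null
python3 -m crank '[{"ax":0,"ay":0,"az":-5,"x":0,"y":0,"z":0,"grip":30},{"ax":0,"ay":0,"az":-5,"x":0,"y":0,"z":0,"grip":30},{"ax":0,"ay":0,"az":-5,"x":0,"y":0,"z":0,"grip":30},{"ax":0,"ay":0,"az":-5,"x":0,"y":0,"z":0,"grip":30},{"ax":0,"ay":0,"az":-5,"x":0,"y":0,"z":0,"grip":30},{"ax":0,"ay":0,"az":-5,"x":0,"y":0,"z":0,"grip":30},{"ax":0,"ay":0,"az":-5,"x":0,"y":0,"z":0,"grip":30},{"ax":0,"ay":0,"az":-5,"x":0,"y":0,"z":0,"grip":30},{"ax":0,"ay":0,"az":-5,"x":0,"y":0,"z":0,"grip":30},{"ax":0,"ay":0,"az":-0.8,"x":0,"y":0,"z":0,"grip":30}]'
python3 - <<'E'
from h import *
held((526.3,-175.8))
E
```

```text
time: 44.75
tool_pos: [525.3, -178.8, 112.3]
tcp_rot: [0.297, -3.126, -0.002]
force: [-1.4, -0.5, -2.4]
opening: 43.0
grip_force: 81.8
opening [ 525.7 -176.3] [29.8 31.1] 10.2 [281. 206.]
opening [ 467. -187.] [31. 31.] 10.5 [282. 131.]
opening [ 409.  -197.8] [30.7 31.1] 10.9 [283.  53.]
ball in tool [  0.2  -0.6 -17. ] 7888 resid 0.37
shift [ -1.9   3.2 101.8]
```

```bash
python3 -m crank '[{"ax":0,"ay":0,"az":0,"x":-1.7,"y":3,"z":0,"grip":30},{"ax":0,"ay":0,"az":0,"x":0,"y":0,"z":14,"grip":30},{"ax":0,"ay":0,"az":0,"x":0,"y":0,"z":14,"grip":30},{"ax":0,"ay":0,"az":0,"x":0,"y":0,"z":14,"grip":30},{"ax":0,"ay":0,"az":0,"x":0,"y":0,"z":14,"grip":30},{"ax":0,"ay":0,"az":0,"x":0,"y":0,"z":14,"grip":30},{"ax":0,"ay":0,"az":0,"x":0,"y":0,"z":12,"grip":30},{"ax":0,"ay":0,"az":0,"x":0,"y":0,"z":8,"grip":30},{"ax":0,"ay":0,"az":0,"x":0,"y":0,"z":6,"grip":30},{"ax":0,"ay":0,"az":0,"x":0,"y":0,"z":4,"grip":30}]'
python3 -m crank '[{"ax":0,"ay":0,"az":0,"x":0,"y":0,"z":0,"grip":44},{"ax":0,"ay":0,"az":0,"x":0,"y":0,"z":0,"grip":46},{"ax":0,"ay":0,"az":0,"x":0,"y":0,"z":0,"grip":50},{"ax":0,"ay":0,"az":0,"x":0,"y":0,"z":0,"grip":55},{"ax":0,"ay":0,"az":0,"x":0,"y":0,"z":0,"grip":60},{"ax":0,"ay":0,"az":0,"x":0,"y":0,"z":0,"grip":60},{"ax":0,"ay":0,"az":0,"x":0,"y":0,"z":-10,"grip":60},{"ax":0,"ay":0,"az":0,"x":0,"y":0,"z":-10,"grip":60},{"ax":0,"ay":0,"az":0,"x":0,"y":0,"z":-20,"grip":60},{"ax":0,"ay":0,"az":0,"x":0,"y":0,"z":-20,"grip":60}]' >/dev/null
python3 -m crank '[{"ax":0,"ay":0,"az":0,"x":0,"y":0,"z":-20,"grip":60},{"ax":0,"ay":0,"az":0,"x":0,"y":0,"z":-25,"grip":60},{"ax":0,"ay":0,"az":0,"x":0,"y":0,"z":-25,"grip":0},{"ax":0,"ay":0,"az":0,"x":0,"y":0,"z":-25,"grip":0},{"ax":0,"ay":0,"az":0,"x":0,"y":0,"z":0,"grip":0},{"ax":0,"ay":0,"az":0,"x":0,"y":0,"z":0,"grip":0},{"ax":0,"ay":0,"az":0,"x":0,"y":0,"z":0,"grip":0},{"ax":0,"ay":0,"az":0,"x":0,"y":0,"z":0,"grip":0},{"ax":0,"ay":0,"az":0,"x":0,"y":0,"z":0,"grip":0},{"ax":0,"ay":0,"az":0,"x":0,"y":0,"z":0,"grip":0}]' >/dev/null
python3 - <<'E'
from h import *
ringpose(111,100);ringpose(111,100,flip=180);topballs();hough();overview("pics/o10.png")
E
```

```text
time: 45.63
tool_pos: [526.9, -175.6, 12.7]
tcp_rot: [0.29, -3.128, -0.0]
force: [-0.8, 0.0, -1.9]
opening: 43.0
grip_force: 81.8
pos [ 526.4 -175.5  167.3] yang 100.6 tilt 0.12 F [ 0.1 -0.8  0.4] op -0.0 j6 -2.2 t 47.3
-> shift [-165.5  248.4   67.3] az 24.8
pos [ 526.4 -175.5  167.3] yang 100.6 tilt 0.12 F [ 0.1 -0.8  0.4] op -0.0 j6 -2.2 t 47.3
-> shift [-165.5  248.4   67.3] az -155.2
hough 415.5 238.5 34.0 130.0 rel 36.1
```

View pics/o10.png

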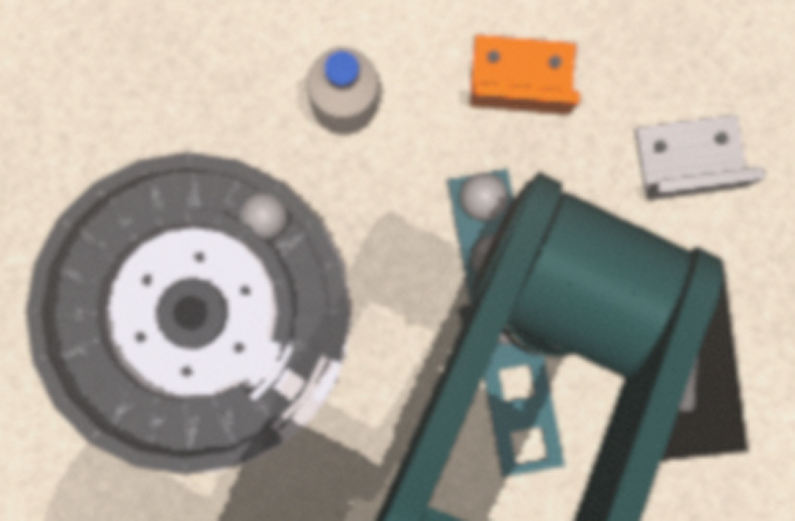

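Balls 1 and 2 show in the rack, with ball 3 under the arm. One ball is left in the race at (264,215), and I'll push it clockwise from the other side.

```bash
python3 -m crank '[{"ax":0,"ay":0,"az":0,"x":-16.5,"y":24.8,"z":0,"grip":0},{"ax":0,"ay":0,"az":0,"x":-16.5,"y":24.8,"z":0,"grip":0},{"ax":0,"ay":0,"az":0,"x":-16.5,"y":24.8,"z":0,"grip":0},{"ax":0,"ay":0,"az":0,"x":-16.5,"y":24.8,"z":0,"grip":0},{"ax":0,"ay":0,"az":0,"x":-16.5,"y":24.8,"z":0,"grip":0},{"ax":0,"ay":0,"az":0,"x":-16.5,"y":24.8,"z":0,"grip":0},{"ax":0,"ay":0,"az":0,"x":-16.5,"y":24.8,"z":0,"grip":0},{"ax":0,"ay":0,"az":0,"x":-16.5,"y":24.8,"z":0,"grip":0},{"ax":0,"ay":0,"az":0,"x":-16.5,"y":24.8,"z":0,"grip":0},{"ax":0,"ay":0,"az":0,"x":-16.5,"y":24.8,"z":0,"grip":0}]' >/dev/null
python3 -m crank '[{"ax":0,"ay":0,"az":5,"x":0,"y":0,"z":0,"grip":0},{"ax":0,"ay":0,"az":5,"x":0,"y":0,"z":0,"grip":0},{"ax":0,"ay":0,"az":5,"x":0,"y":0,"z":0,"grip":0},{"ax":0,"ay":0,"az":5,"x":0,"y":0,"z":0,"grip":0},{"ax":0,"ay":0,"az":4.8,"x":0,"y":0,"z":10,"grip":0},{"ax":0,"ay":0,"az":0,"x":0,"y":0,"z":20,"grip":0},{"ax":0,"ay":0,"az":0,"x":0,"y":0,"z":20,"grip":0},{"ax":0,"ay":0,"az":0,"x":0,"y":0,"z":20,"grip":0},{"ax":0,"ay":0,"az":0,"x":0,"y":0,"z":10,"grip":0},{"ax":0,"ay":0,"az":0,"x":0,"y":0,"z":0,"grip":0}]' >/dev/null
python3 - <<'E'
from h import *
ring();ringpose(111,16)
s=sense();p,d=imaging.snapshot("wrist")
for r in spotter.landmark_of("wrist","ball1_center"):
    w=at_z("wrist",[r["position"]],31,s)[0][:2];v=w-RC
    print("ball",np.round(r["position"]),round(r["conf"],2),w.round(),"rel",round((np.degrees(np.arctan2(v[1],v[0]))-GAP+180)%360-180,1),"r",np.hypot(*v).round())
E
```

```text
ring ang -14.9 rel 110.3 r 113.6 yaw err 0.7 z 85.5 F [-0.7  0.2 -0.4] t 49.2
pos [641.3  98.3  85.5] yang 75.8 tilt 0.31 F [-0.7  0.2 -0.4] op -0.1 j6 -1.28 t 49.2
-> shift [-1.8  1.5 69.5] az 0.0
```

```bash
python3 -m crank '[{"ax":0,"ay":0,"az":0,"x":-1.8,"y":2,"z":0,"grip":0},{"ax":0,"ay":0,"az":0,"x":0,"y":0,"z":8,"grip":0},{"ax":0,"ay":0,"az":0,"x":0,"y":0,"z":8,"grip":0},{"ax":0,"ay":0,"az":0,"x":0,"y":0,"z":8,"grip":0},{"ax":0,"ay":0,"az":0,"x":0,"y":0,"z":8,"grip":0},{"ax":0,"ay":0,"az":0,"x":0,"y":0,"z":8,"grip":0},{"ax":0,"ay":0,"az":0,"x":0,"y":0,"z":8,"grip":0},{"ax":0,"ay":0,"az":0,"x":0,"y":0,"z":8,"grip":0},{"ax":0,"ay":0,"az":0,"x":0,"y":0,"z":8,"grip":0},{"ax":0,"ay":0,"az":0,"x":0,"y":0,"z":5,"grip":0}]' | sed -n '2p;4p'
python3 -m crank '[{"ax":0,"ay":0,"az":2,"x":0,"y":0,"z":0,"grip":0},{"ax":0,"ay":0,"az":4,"x":0,"y":-8,"z":0,"grip":0},{"ax":0,"ay":0,"az":4,"x":0,"y":-8,"z":0,"grip":0},{"ax":0,"ay":0,"az":4,"x":0,"y":-8,"z":0,"grip":0},{"ax":0,"ay":0,"az":4,"x":0,"y":-8,"z":0,"grip":0},{"ax":0,"ay":0,"az":4,"x":0,"y":-8,"z":0,"grip":0},{"ax":0,"ay":0,"az":4,"x":0,"y":-8,"z":0,"grip":0},{"ax":0,"ay":0,"az":4,"x":0,"y":-8,"z":0,"grip":0},{"ax":0,"ay":0,"az":4,"x":0,"y":-8,"z":0,"grip":0},{"ax":0,"ay":0,"az":4,"x":0,"y":-8,"z":0,"grip":0}]' | sed -n '2p;4p'
python3 -c "from h import *;ring()"
python3 -m crank '[{"ax":0,"ay":0,"az":4,"x":0,"y":-8,"z":0,"grip":0},{"ax":0,"ay":0,"az":4,"x":0,"y":-8,"z":0,"grip":0},{"ax":0,"ay":0,"az":4,"x":0,"y":-8,"z":0,"grip":0},{"ax":0,"ay":0,"az":4,"x":0,"y":-8,"z":0,"grip":0},{"ax":0,"ay":0,"az":3,"x":0,"y":-6,"z":0,"grip":0},{"ax":0,"ay":0,"az":3,"x":0,"y":-6,"z":0,"grip":0},{"ax":0,"ay":0,"az":3,"x":0,"y":-6,"z":0,"grip":0},{"ax":0,"ay":0,"az":3,"x":0,"y":-6,"z":0,"grip":0},{"ax":0,"ay":0,"az":2,"x":0,"y":-4,"z":0,"grip":0},{"ax":0,"ay":0,"az":2,"x":0,"y":-4,"z":0,"grip":0}]' | sed -n '2p;4p'
python3 - <<'E'
from h import *
ring();topballs();hough()
E
```

```text
tool_pos: [645.0, 99.9, 17.9]
force: [-0.2, 0.2, 1.6]
tool_pos: [608.5, 39.7, 19.4]
force: [1.0, 0.8, 0.2]
ring ang -48.8 rel 76.4 r 116.8 yaw err -3.6 z 19.4 F [1.  0.8 0.2] t 50.9
tool_pos: [550.0, 14.6, 19.3]
force: [0.2, 0.6, -0.0]
ring ang -80.7 rel 44.5 r 114.4 yaw err -3.6 z 19.3 F [ 0.2  0.6 -0. ] t 51.8
```

```bash
python3 -m crank '[{"ax":0,"ay":0,"az":1,"x":0,"y":-4,"z":0,"grip":0},{"ax":0,"ay":0,"az":2,"x":0,"y":-4,"z":0,"grip":0},{"ax":0,"ay":0,"az":2,"x":0,"y":-4,"z":0,"grip":0},{"ax":0,"ay":0,"az":2,"x":0,"y":-4,"z":0,"grip":0},{"ax":0,"ay":0,"az":2,"x":0,"y":-4,"z":0,"grip":0},{"ax":0,"ay":0,"az":2,"x":0,"y":-4,"z":0,"grip":0},{"ax":0,"ay":0,"az":1,"x":0,"y":-2,"z":0,"grip":0},{"ax":0,"ay":0,"az":1,"x":0,"y":-2,"z":0,"grip":0},{"ax":0,"ay":0,"az":0.8,"x":0,"y":-1.6,"z":0,"grip":0},{"ax":0,"ay":0,"az":0.8,"x":0,"y":-1.6,"z":0,"grip":0}]' | sed -n '2p;4p'
python3 -c "from h import *;ring()"
python3 -m crank '[{"ax":0,"ay":0,"az":0.8,"x":0,"y":-1.6,"z":0,"grip":0},{"ax":0,"ay":0,"az":0.8,"x":0,"y":-1.6,"z":0,"grip":0},{"ax":0,"ay":0,"az":0.8,"x":0,"y":-1.6,"z":0,"grip":0},{"ax":0,"ay":0,"az":0.8,"x":0,"y":-1.6,"z":0,"grip":0},{"ax":0,"ay":0,"az":0.8,"x":0,"y":-1.6,"z":0,"grip":0},{"ax":0,"ay":0,"az":0.8,"x":0,"y":-1.6,"z":0,"grip":0},{"ax":0,"ay":0,"az":0.8,"x":0,"y":-1.6,"z":0,"grip":0},{"ax":0,"ay":0,"az":0.8,"x":0,"y":-1.6,"z":0,"grip":0},{"ax":0,"ay":0,"az":0,"x":0,"y":0,"z":0,"grip":0},{"ax":0,"ay":0,"az":0,"x":0,"y":0,"z":0,"grip":0}]' | sed -n '2p;4p'
python3 - <<'E'
from h import *
ring();topballs();hough()
E
```

```text
tool_pos: [519.0, 14.9, 19.3]
force: [1.6, 0.1, 0.1]
ring ang -96.4 rel 28.8 r 113.3 yaw err -2.4 z 19.3 F [1.6 0.1 0.1] t 52.8
tool_pos: [506.3, 17.5, 19.3]
force: [-0.2, -0.3, 0.1]
ring ang -102.9 rel 22.3 r 112.9 yaw err -2.2 z 19.3 F [-0.2 -0.3  0.1] t 53.6
```

```bash
python3 -m crank '[{"ax":0,"ay":0,"az":0.7,"x":0,"y":-1.4,"z":0,"grip":0},{"ax":0,"ay":0,"az":0.7,"x":0,"y":-1.4,"z":0,"grip":0},{"ax":0,"ay":0,"az":0.7,"x":0,"y":-1.4,"z":0,"grip":0},{"ax":0,"ay":0,"az":0.4,"x":0,"y":-0.8,"z":0,"grip":0},{"ax":0,"ay":0,"az":0,"x":0,"y":0,"z":0,"grip":0},{"ax":0,"ay":0,"az":0,"x":0,"y":0,"z":0,"grip":0},{"ax":0,"ay":0,"az":0,"x":0,"y":0,"z":0,"grip":0},{"ax":0,"ay":0,"az":0,"x":0,"y":0,"z":0,"grip":0},{"ax":0,"ay":0,"az":0,"x":0,"y":2,"z":0,"grip":0},{"ax":0,"ay":0,"az":0,"x":0,"y":2,"z":0,"grip":0}]' >/dev/null
python3 -c "from h import *;ring()"
python3 -m crank '[{"ax":0,"ay":0,"az":0,"x":0,"y":0,"z":0,"grip":0},{"ax":0,"ay":0,"az":0,"x":0,"y":0,"z":-12,"grip":0},{"ax":0,"ay":0,"az":0,"x":0,"y":0,"z":-12,"grip":0},{"ax":0,"ay":0,"az":0,"x":0,"y":0,"z":-12,"grip":0},{"ax":0,"ay":0,"az":0,"x":0,"y":0,"z":-12,"grip":0},{"ax":0,"ay":0,"az":0,"x":0,"y":0,"z":-12,"grip":0},{"ax":0,"ay":0,"az":0,"x":0,"y":0,"z":-15,"grip":0},{"ax":0,"ay":0,"az":0,"x":0,"y":0,"z":-15,"grip":0},{"ax":0,"ay":0,"az":0,"x":0,"y":0,"z":-15,"grip":0},{"ax":0,"ay":0,"az":0,"x":0,"y":0,"z":-2,"grip":0}]' >/dev/null
python3 - <<'E'
from h import *
goto(464.8,32.8,124,54.8)
E
```

```text
ring ang -103.3 rel 21.9 r 112.9 yaw err -4.4 z 19.3 F [ 0.2 -0.1  0.3] t 54.6
pos [507.1  17.4 128.5] yang -17.7 tilt 0.24 F [ 1.2  1.1 -0.6] op -0.1 j6 0.21 t 55.4
-> shift [  1.8 -45.    4.4] az -72.5
```

```bash
python3 -m crank '[{"ax":0,"ay":0,"az":0,"x":1,"y":-22.5,"z":2,"grip":72},{"ax":0,"ay":0,"az":0,"x":0.8,"y":-22.5,"z":2,"grip":72},{"ax":0,"ay":0,"az":-7,"x":0,"y":0,"z":0,"grip":72},{"ax":0,"ay":0,"az":-7,"x":0,"y":0,"z":0,"grip":72},{"ax":0,"ay":0,"az":-7,"x":0,"y":0,"z":0,"grip":72},{"ax":0,"ay":0,"az":-7,"x":0,"y":0,"z":0,"grip":72},{"ax":0,"ay":0,"az":-7,"x":0,"y":0,"z":0,"grip":72},{"ax":0,"ay":0,"az":-7,"x":0,"y":0,"z":0,"grip":72},{"ax":0,"ay":0,"az":-7,"x":0,"y":0,"z":0,"grip":72},{"ax":0,"ay":0,"az":-7,"x":0,"y":0,"z":0,"grip":72}]' >/dev/null
python3 -m crank '[{"ax":0,"ay":0,"az":-7,"x":0,"y":0,"z":0,"grip":72},{"ax":0,"ay":0,"az":-7,"x":0,"y":0,"z":0,"grip":72},{"ax":0,"ay":0,"az":-2.5,"x":0,"y":0,"z":0,"grip":72},{"ax":0,"ay":0,"az":0,"x":0,"y":0,"z":0,"grip":72},{"ax":0,"ay":0,"az":0,"x":0,"y":0,"z":0,"grip":72},{"ax":0,"ay":0,"az":0,"x":0,"y":0,"z":0,"grip":72},{"ax":0,"ay":0,"az":0,"x":0,"y":0,"z":0,"grip":72},{"ax":0,"ay":0,"az":0,"x":0,"y":0,"z":0,"grip":72},{"ax":0,"ay":0,"az":0,"x":0,"y":0,"z":0,"grip":72},{"ax":0,"ay":0,"az":0,"x":0,"y":0,"z":0,"grip":72}]' >/dev/null
python3 - <<'E'
from h import *
seatcheck();goto(464.8,32,9,54.8)
E
```

```text
pred px [281. 210.] sphere fit [464.7  29.9  28.2] 2315 top 52.4
pos [463.1  33.  122.3] yang 54.8 tilt 0.0 F [-0.1  0.4  0.2] op 71.9 j6 -1.03 t 57.1
-> shift [ -2.    0.2 113.3] az 0.0
```

```bash
python3 -m crank '[{"ax":0,"ay":0,"az":0,"x":-2,"y":0,"z":13,"grip":72},{"ax":0,"ay":0,"az":0,"x":0,"y":0,"z":13,"grip":72},{"ax":0,"ay":0,"az":0,"x":0,"y":0,"z":13,"grip":72},{"ax":0,"ay":0,"az":0,"x":0,"y":0,"z":13,"grip":72},{"ax":0,"ay":0,"az":0,"x":0,"y":0,"z":13,"grip":72},{"ax":0,"ay":0,"az":0,"x":0,"y":0,"z":13,"grip":72},{"ax":0,"ay":0,"az":0,"x":0,"y":0,"z":13,"grip":72},{"ax":0,"ay":0,"az":0,"x":0,"y":0,"z":12,"grip":72},{"ax":0,"ay":0,"az":0,"x":0,"y":0,"z":7,"grip":72},{"ax":0,"ay":0,"az":0,"x":0,"y":0,"z":2,"grip":72}]' | sed -n '2p;4p'
python3 -m crank '[{"ax":0,"ay":0,"az":0,"x":0,"y":0,"z":0,"grip":30},{"ax":0,"ay":0,"az":0,"x":0,"y":0,"z":0,"grip":30},{"ax":0,"ay":0,"az":0,"x":0,"y":0,"z":0,"grip":30},{"ax":0,"ay":0,"az":0,"x":0,"y":0,"z":0,"grip":30},{"ax":0,"ay":0,"az":0,"x":0,"y":0,"z":0,"grip":30},{"ax":0,"ay":0,"az":0,"x":0,"y":0,"z":0,"grip":30},{"ax":0,"ay":0,"az":0,"x":0,"y":0,"z":0,"grip":30},{"ax":0,"ay":0,"az":0,"x":0,"y":0,"z":0,"grip":30},{"ax":0,"ay":0,"az":0,"x":0,"y":0,"z":0,"grip":30},{"ax":0,"ay":0,"az":0,"x":0,"y":0,"z":0,"grip":30}]' 80 >/dev/null
python3 -m crank '[{"ax":0,"ay":0,"az":0,"x":0,"y":0,"z":-3,"grip":30},{"ax":0,"ay":0,"az":0,"x":0,"y":0,"z":-6,"grip":30},{"ax":0,"ay":0,"az":0,"x":0,"y":0,"z":-10,"grip":30},{"ax":0,"ay":0,"az":0,"x":0,"y":0,"z":-14,"grip":30},{"ax":0,"ay":0,"az":0,"x":0,"y":0,"z":-14,"grip":30},{"ax":0,"ay":0,"az":0,"x":0,"y":0,"z":-14,"grip":30},{"ax":0,"ay":0,"az":0,"x":0,"y":0,"z":-14,"grip":30},{"ax":0,"ay":0,"az":0,"x":0,"y":0,"z":-14,"grip":30},{"ax":0,"ay":0,"az":0,"x":0,"y":0,"z":-14,"grip":30},{"ax":0,"ay":0,"az":0,"x":0,"y":0,"z":0,"grip":30}]'
python3 - <<'E'
from h import *
goto(467.2,-187,115,100.6)
E
```

```text
tool_pos: [464.1, 31.8, 9.3]
force: [0.7, -0.2, 0.4]
time: 59.62
tool_pos: [466.2, 31.9, 115.6]
tcp_rot: [0.947, 2.991, 0.002]
force: [0.0, -0.1, -4.6]
opening: 43.1
grip_force: 81.6
pos [466.2  31.9 115.6] yang 54.8 tilt 0.24 F [ 0.  -0.1 -4.6] op 43.1 j6 -1.04 t 59.6
-> shift [-126.9 -178.4    0.7] az -45.8
```

```bash
python3 -m crank '[{"ax":0,"ay":0,"az":0,"x":-6.5,"y":-9,"z":0,"grip":30},{"ax":0,"ay":0,"az":0,"x":-12.5,"y":-17.5,"z":0,"grip":30},{"ax":0,"ay":0,"az":0,"x":-15,"y":-21,"z":0,"grip":30},{"ax":0,"ay":0,"az":0,"x":-15,"y":-21,"z":0,"grip":30},{"ax":0,"ay":0,"az":0,"x":-15,"y":-21,"z":0,"grip":30},{"ax":0,"ay":0,"az":0,"x":-15,"y":-21,"z":0,"grip":30},{"ax":0,"ay":0,"az":0,"x":-15,"y":-21,"z":0,"grip":30},{"ax":0,"ay":0,"az":0,"x":-15,"y":-21,"z":0,"grip":30},{"ax":0,"ay":0,"az":0,"x":-12,"y":-17,"z":0,"grip":30},{"ax":0,"ay":0,"az":0,"x":-7,"y":-9,"z":0,"grip":30}]' >/dev/null
python3 -m crank '[{"ax":0,"ay":0,"az":-5,"x":0,"y":0,"z":0,"grip":30},{"ax":0,"ay":0,"az":-5,"x":0,"y":0,"z":0,"grip":30},{"ax":0,"ay":0,"az":-5,"x":0,"y":0,"z":0,"grip":30},{"ax":0,"ay":0,"az":-5,"x":0,"y":0,"z":0,"grip":30},{"ax":0,"ay":0,"az":-5,"x":0,"y":0,"z":0,"grip":30},{"ax":0,"ay":0,"az":-5,"x":0,"y":0,"z":0,"grip":30},{"ax":0,"ay":0,"az":-5,"x":0,"y":0,"z":0,"grip":30},{"ax":0,"ay":0,"az":-5,"x":0,"y":0,"z":0,"grip":30},{"ax":0,"ay":0,"az":-5,"x":0,"y":0,"z":0,"grip":30},{"ax":0,"ay":0,"az":-0.8,"x":0,"y":0,"z":0,"grip":30}]'
python3 - <<'E'
from h import *
held((467.2,-187))
E
```

```text
time: 61.28
tool_pos: [465.8, -187.2, 112.5]
tcp_rot: [0.297, -3.126, -0.002]
force: [-0.2, -0.3, -2.9]
opening: 43.0
grip_force: 81.9
opening [ 466.3 -187.1] [28.7 31.5] 10.8 [279. 206.]
opening [ 407.9 -197.7] [31.  30.9] 10.7 [279. 131.]
ball in tool [  0.   -0.6 -16.8] 7855 resid 0.37
shift [ -1.6   0.5 101.7]
```

```bash
python3 -m crank '[{"ax":0,"ay":0,"az":0,"x":-1.4,"y":0.4,"z":0,"grip":30},{"ax":0,"ay":0,"az":0,"x":0,"y":0,"z":14,"grip":30},{"ax":0,"ay":0,"az":0,"x":0,"y":0,"z":14,"grip":30},{"ax":0,"ay":0,"az":0,"x":0,"y":0,"z":14,"grip":30},{"ax":0,"ay":0,"az":0,"x":0,"y":0,"z":14,"grip":30},{"ax":0,"ay":0,"az":0,"x":0,"y":0,"z":14,"grip":30},{"ax":0,"ay":0,"az":0,"x":0,"y":0,"z":12,"grip":30},{"ax":0,"ay":0,"az":0,"x":0,"y":0,"z":8,"grip":30},{"ax":0,"ay":0,"az":0,"x":0,"y":0,"z":6,"grip":30},{"ax":0,"ay":0,"az":0,"x":0,"y":0,"z":4,"grip":30}]'
python3 -m crank '[{"ax":0,"ay":0,"az":0,"x":0,"y":0,"z":0,"grip":44},{"ax":0,"ay":0,"az":0,"x":0,"y":0,"z":0,"grip":46},{"ax":0,"ay":0,"az":0,"x":0,"y":0,"z":0,"grip":50},{"ax":0,"ay":0,"az":0,"x":0,"y":0,"z":0,"grip":55},{"ax":0,"ay":0,"az":0,"x":0,"y":0,"z":0,"grip":60},{"ax":0,"ay":0,"az":0,"x":0,"y":0,"z":0,"grip":60},{"ax":0,"ay":0,"az":0,"x":0,"y":0,"z":-10,"grip":60},{"ax":0,"ay":0,"az":0,"x":0,"y":0,"z":-10,"grip":60},{"ax":0,"ay":0,"az":0,"x":0,"y":0,"z":-20,"grip":60},{"ax":0,"ay":0,"az":0,"x":0,"y":0,"z":-20,"grip":60}]' >/dev/null
python3 -m crank '[{"ax":0,"ay":0,"az":0,"x":0,"y":0,"z":-25,"grip":60},{"ax":0,"ay":0,"az":0,"x":0,"y":0,"z":-25,"grip":60},{"ax":0,"ay":0,"az":0,"x":0,"y":0,"z":-25,"grip":60},{"ax":0,"ay":0,"az":0,"x":0,"y":0,"z":-25,"grip":60},{"ax":0,"ay":0,"az":0,"x":0,"y":-10,"z":-20,"grip":60},{"ax":0,"ay":0,"az":0,"x":0,"y":-20,"z":0,"grip":60},{"ax":0,"ay":0,"az":0,"x":0,"y":-20,"z":0,"grip":60},{"ax":0,"ay":0,"az":0,"x":0,"y":-20,"z":0,"grip":60},{"ax":0,"ay":0,"az":0,"x":0,"y":-20,"z":0,"grip":60},{"ax":0,"ay":0,"az":0,"x":0,"y":0,"z":0,"grip":60}]' >/dev/null
python3 - <<'E'
from h import *
s=sense();goto(480,-345,200,0)
p,d=imaging.snapshot("wrist");a=np.clip(p[:,:,::-1]*1.2,0,255).astype(np.uint8);cv2.imwrite("pics/w11.png",a)
C=cloud("wrist",d,s);m0=d>0
for n in("counter","mat","stop"):
    for r in spotter.trace("wrist",n)[:3]:
        m=r["mask"]&m0;P=C[m];
        if n=="counter":P=P[P[:,2]>24]
        if len(P)<20:continue
        b=cv2.minAreaRect(P[:,:2].astype(np.float32));print(n,round(r["conf"],2),np.round(r["extent"]),"z",np.percentile(P[:,2],[5,50,95]).round(),np.round(b[0],1),np.round(b[1],1),round(b[2],1))
E
```

```text
time: 62.17
tool_pos: [467.8, -187.1, 12.7]
tcp_rot: [0.29, -3.128, -0.0]
force: [-1.0, -0.7, -3.1]
opening: 42.9
grip_force: 81.9
pos [ 485.8 -279.3  195. ] yang 100.6 tilt 0.27 F [-0.3 -0.6 -0.8] op 59.9 j6 -2.4 t 63.8
-> shift [ 17.7 -63.5  -4.7] az 100.6
counter 0.9 [192. 127. 252. 250.] z [28. 32. 34.] [ 502.1 -338.9] [ 35.4 121.2] 84.7
mat 0.57 [169.  86. 276. 255.] z [-0.  1.  2.] [ 487.4 -344.2] [183.6 112.4] 6.5
stop 0.77 [204. 302. 233. 346.] z [ 6. 28. 65.] [ 600.1 -316.4] [ 30.7 247.7] 87.9
stop 0.7 [ 23. 236. 115. 301.] z [ 6. 32. 66.] [ 611.9 -465.5] [102.3 341.1] 29.3
```

View pics/w11.png

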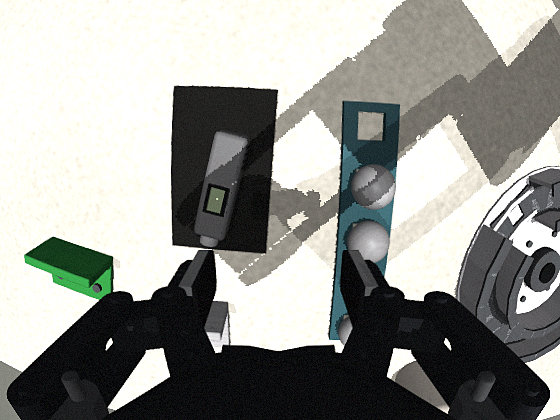

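The view shows balls in the rack at (373,186), (367,240) and below, with one opening free. The counter at (220,190) has been knocked askew: its centre is now near (502,-339), with the button at (210,240) still towards the stop. I'll move over it and measure it and the stop face.

```bash
python3 -m crank '[{"ax":0,"ay":0,"az":0,"x":4,"y":-20,"z":0,"grip":60},{"ax":0,"ay":0,"az":0,"x":4,"y":-20,"z":0,"grip":60},{"ax":0,"ay":0,"az":0,"x":4,"y":-20,"z":0,"grip":60},{"ax":0,"ay":0,"az":5,"x":0,"y":0,"z":0,"grip":60},{"ax":0,"ay":0,"az":5,"x":0,"y":0,"z":0,"grip":60},{"ax":0,"ay":0,"az":5,"x":0,"y":0,"z":0,"grip":60},{"ax":0,"ay":0,"az":0,"x":0,"y":0,"z":0,"grip":60},{"ax":0,"ay":0,"az":0,"x":0,"y":0,"z":0,"grip":60},{"ax":0,"ay":0,"az":0,"x":0,"y":0,"z":0,"grip":60},{"ax":0,"ay":0,"az":0,"x":0,"y":0,"z":0,"grip":60}]' >/dev/null
cat > meas.py <<'E'
from h import *
def counter(cam="wrist"):
    s=sense();p,d=imaging.snapshot(cam);C=cloud(cam,d,s)
    for r in spotter.trace(cam,"counter")[:1]:
        P=C[r["mask"]&(d>0)];P=P[(P[:,2]>29)&(P[:,2]<36)]
        P=P[np.linalg.norm(P[:,:2]-np.median(P[:,:2],0),axis=1)<75]
        b=cv2.minAreaRect(P[:,:2].astype(np.float32));bp=cv2.boxPoints(b)
        e=[bp[1]-bp[0],bp[2]-bp[1]];l=max(e,key=np.linalg.norm);a=np.degrees(np.arctan2(l[1],l[0]));a=(a+90)%180-90
        print(cam,"counter top",np.round(b[0],1),np.round(b[1],1),"yaw",round(a,1),"z",np.median(P[:,2]).round(1),len(P),np.round(r["extent"]))
    return s,p,d,C
def stopface(s,C,d):
    near=(np.abs(C[...,0]-652)<40)&(np.abs(C[...,1]+354)<75)&(C[...,2]>14)&(C[...,2]<60)&(d>0);P=C[near]
    if len(P)<50:print("few stop pts",len(P));return
    # face plane x=a+b*y through the robust front
    y=P[:,1];x=P[:,0];k=np.ones(len(x),bool)
    for _ in range(8):
        c=np.polyfit(y[k],x[k],1);r=x-np.polyval(c,y);k=np.abs(r)<max(2,np.median(np.abs(r[k]))*2)
    print("stop face: yaw",round(-np.degrees(np.arctan(c[0])),1),"y range",np.percentile(y[k],[1,99]).round(),"x at mid",np.polyval(c,np.percentile(y[k],[1,99]).mean()).round(1),"n",k.sum(),"res",r[k].std().round(2))
E
python3 - <<'E'
from meas import *
s,p,d,C=counter();stopface(s,C,d);print(s["tool_pos"].round(),yang(s))
cv2.imwrite("pics/w12.png",np.clip(p[:,:,::-1]*1.2,0,255).astype(np.uint8))
for r in spotter.landmark_of("wrist","stop"):print(np.round(r["position"]),r["conf"],at_z("wrist",[r["position"]],0,s)[0].round(1))
counter("top")
E
```

```text
stop face: yaw 8.0 y range [-411. -315.] x at mid 650.7 n 1875 res 0.58
[ 484. -336.  193.] 85.77343589607136
[393. 349.] 0.97 [ 732.4 -193.2    0. ]
[266. 315.] 0.89 [ 650.3 -364.6    0. ]
[144. 291.] 0.52 [ 611.2 -517.7    0. ]
top counter top [ 498.7 -333.4] [ 33.7 114.8] yaw -6.1 z 31.9 277 [378. 225. 394. 270.]
```

View pics/w12.png

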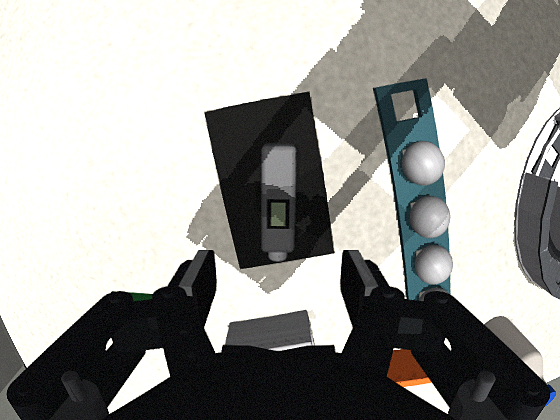

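The counter lies straight down the view, from (279,147) to its button at (278,258). All four balls show in the rack at (421,163), (429,216), (432,265) and the edge of one at (432,292). The grey stop is below at (270,325).

```bash
cat >> meas.py <<'E'
def counter2():
    s=sense();p,d=imaging.snapshot("wrist");C=cloud("wrist",d,s)
    m=(C[...,2]>27)&(C[...,2]<37)&(np.hypot(C[...,0]-498,C[...,1]+335)<85)&(d>0)&(C[...,0]<600)
    n,l,st,_=cv2.connectedComponentsWithStats(m.astype(np.uint8));k=1+np.argmax(st[1:,4]);P=C[l==k]
    b=cv2.minAreaRect(P[:,:2].astype(np.float32));bp=cv2.boxPoints(b);e=[bp[1]-bp[0],bp[2]-bp[1]];q=max(e,key=np.linalg.norm)
    a=(np.degrees(np.arctan2(q[1],q[0]))+90)%180-90
    print("counter top",np.round(b[0],1),np.round(b[1],1),"yaw",round(a,1),st[k]);return np.array(b[0]),a
E
python3 - <<'E'
from meas import *
c,a=counter2();goto(*c,16,a+90)
s=sense();print(at_z("wrist",[[264,150],[294,150],[263,248],[293,248]],32,s).round(1))
E
```

```text
counter top [ 496.8 -338.8] [ 34.8 109.1] yaw -4.7 [ 260  145   37  108 3628]
pos [ 483.8 -336.8  193.3] yang 85.7 tilt 0.01 F [-0.4  0.5 -0.4] op 59.9 j6 -2.22 t 65.2
-> shift [-13.1  -1.1 177.3] az 0.4
[[ 445.7 -348.    32. ]
 [ 447.8 -320.    32. ]
 [ 544.4 -357.7   32. ]
 [ 546.8 -327.2   32. ]]
```

```bash
python3 -m crank '[{"ax":0,"ay":0,"az":0.4,"x":-13,"y":-1,"z":15,"grip":60},{"ax":0,"ay":0,"az":0,"x":0,"y":0,"z":25,"grip":60},{"ax":0,"ay":0,"az":0,"x":0,"y":0,"z":25,"grip":60},{"ax":0,"ay":0,"az":0,"x":0,"y":0,"z":25,"grip":60},{"ax":0,"ay":0,"az":0,"x":0,"y":0,"z":25,"grip":60},{"ax":0,"ay":0,"az":0,"x":0,"y":0,"z":20,"grip":60},{"ax":0,"ay":0,"az":0,"x":0,"y":0,"z":15,"grip":60},{"ax":0,"ay":0,"az":0,"x":0,"y":0,"z":12,"grip":60},{"ax":0,"ay":0,"az":0,"x":0,"y":0,"z":10,"grip":60},{"ax":0,"ay":0,"az":0,"x":0,"y":0,"z":0,"grip":60}]'
python3 - <<'E'
from h import *
goto(496.8,-338.8,6,85.3)
E
```

```text
time: 66.0
tool_pos: [495.8, -338.1, 19.5]
tcp_rot: [-0.13, -3.137, -0.003]
force: [0.2, 0.4, 0.6]
opening: 60.2
grip_force: 0.0
pos [ 495.8 -338.1   19.5] yang 85.2 tilt 0.16 F [0.2 0.4 0.6] op 60.2 j6 -2.2 t 66.0
-> shift [-1.1 -0.7 13.5] az -0.1
```

```bash
python3 -m crank '[{"ax":0,"ay":0,"az":0,"x":-1,"y":-0.7,"z":4,"grip":60},{"ax":0,"ay":0,"az":0,"x":0,"y":0,"z":5,"grip":60},{"ax":0,"ay":0,"az":0,"x":0,"y":0,"z":4,"grip":60},{"ax":0,"ay":0,"az":0,"x":0,"y":0,"z":0,"grip":20},{"ax":0,"ay":0,"az":0,"x":0,"y":0,"z":0,"grip":20},{"ax":0,"ay":0,"az":0,"x":0,"y":0,"z":0,"grip":20},{"ax":0,"ay":0,"az":0,"x":0,"y":0,"z":0,"grip":20},{"ax":0,"ay":0,"az":0,"x":0,"y":0,"z":0,"grip":20},{"ax":0,"ay":0,"az":0,"x":0,"y":0,"z":0,"grip":20},{"ax":0,"ay":0,"az":0,"x":0,"y":0,"z":0,"grip":20}]' 60
python3 -m crank '[{"ax":0,"ay":0,"az":0,"x":0,"y":0,"z":0,"grip":20},{"ax":0,"ay":0,"az":0,"x":0,"y":0,"z":-2,"grip":20},{"ax":0,"ay":0,"az":0,"x":0,"y":0,"z":-3,"grip":20},{"ax":0,"ay":0,"az":0,"x":0,"y":0,"z":-4,"grip":20},{"ax":0,"ay":0,"az":0,"x":0,"y":0,"z":-4,"grip":20},{"ax":0,"ay":0,"az":0,"x":0,"y":0,"z":0,"grip":20},{"ax":0,"ay":0,"az":0,"x":0,"y":0,"z":0,"grip":20},{"ax":0,"ay":0,"az":0,"x":0,"y":0,"z":0,"grip":20},{"ax":0,"ay":0,"az":0,"x":0,"y":0,"z":0,"grip":20},{"ax":0,"ay":0,"az":0,"x":0,"y":0,"z":0,"grip":20}]'
python3 - <<'E'
from h import *
n=np.radians(8);f=np.array([650.7,-363]);c=f-np.array([np.cos(n),np.sin(n)])*(67+12)
print(c.round(1));goto(*c,20,98)
E
```

```text
time: 66.83
tool_pos: [497.9, -339.8, 8.8]
tcp_rot: [0.13, 3.138, -0.001]
force: [-0.6, -0.2, 4.3]
opening: 32.6
grip_force: 61.0
time: 67.67
tool_pos: [497.5, -339.5, 21.1]
tcp_rot: [-0.13, -3.139, -0.0]
force: [0.0, 0.4, -1.3]
opening: 32.9
grip_force: 60.3
[ 572.5 -374. ]
pos [ 497.5 -339.5   21.1] yang 85.2 tilt 0.02 F [ 0.   0.4 -1.3] op 32.9 j6 -2.2 t 67.7
-> shift [-77.6 -28.2   1.1] az -12.8
```

```bash
python3 -m crank '[{"ax":0,"ay":0,"az":0,"x":-8,"y":-3,"z":0,"grip":20},{"ax":0,"ay":0,"az":0,"x":-14,"y":-5,"z":0,"grip":20},{"ax":0,"ay":0,"az":0,"x":-16,"y":-6,"z":0,"grip":20},{"ax":0,"ay":0,"az":0,"x":-16,"y":-6,"z":0,"grip":20},{"ax":0,"ay":0,"az":0,"x":-14,"y":-5,"z":0,"grip":20},{"ax":0,"ay":0,"az":0,"x":-9.6,"y":-3.2,"z":0,"grip":20},{"ax":0,"ay":0,"az":-4.3,"x":0,"y":0,"z":0,"grip":20},{"ax":0,"ay":0,"az":-4.3,"x":0,"y":0,"z":0,"grip":20},{"ax":0,"ay":0,"az":-4.2,"x":0,"y":0,"z":0,"grip":20},{"ax":0,"ay":0,"az":0,"x":0,"y":0,"z":0,"grip":20}]'
python3 - <<'E'
from h import *
goto(572.5,-374,21,98)
s=sense();p,d=imaging.snapshot("wrist")
cv2.imwrite("pics/w13.png",cv2.resize(np.clip(p[180:420,160:400,::-1]*1.4,0,255).astype(np.uint8),(600,600),interpolation=cv2.INTER_CUBIC))
E
```

```text
time: 68.5
tool_pos: [573.2, -374.3, 21.1]
tcp_rot: [-0.224, 3.134, -0.0]
force: [0.1, -0.1, -1.6]
opening: 32.8
grip_force: 60.2
pos [ 573.2 -374.3   21.1] yang 98.2 tilt 0.01 F [ 0.1 -0.1 -1.6] op 32.8 j6 -2.39 t 68.5
-> shift [0.7 0.4 0.1] az 0.2
```

View pics/w13.png

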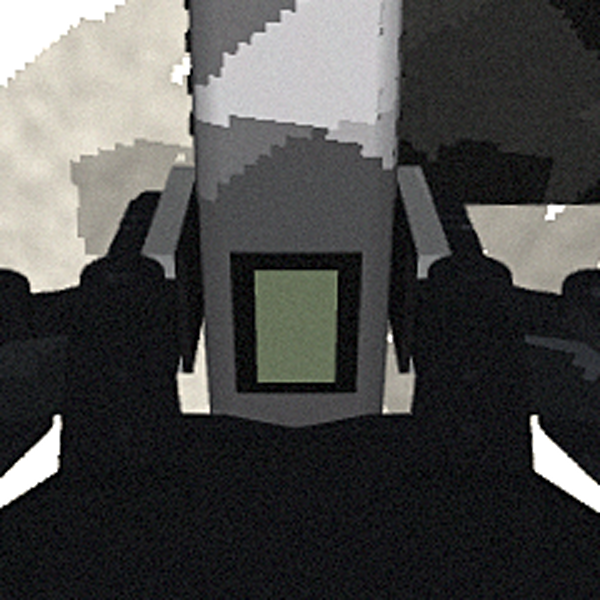

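The counter is held straight between the pads (display at (297,325)); the button end is hidden by the gripper. I'll advance slowly by force.

```bash
python3 -m crank '[{"ax":0,"ay":0,"az":0,"x":-2,"y":0,"z":0,"grip":20},{"ax":0,"ay":0,"az":0,"x":-2,"y":0,"z":0,"grip":20},{"ax":0,"ay":0,"az":0,"x":-2,"y":0,"z":0,"grip":20},{"ax":0,"ay":0,"az":0,"x":-2,"y":0,"z":0,"grip":20},{"ax":0,"ay":0,"az":0,"x":-1,"y":0,"z":0,"grip":20},{"ax":0,"ay":0,"az":0,"x":-1,"y":0,"z":0,"grip":20},{"ax":0,"ay":0,"az":0,"x":0,"y":0,"z":0,"grip":20},{"ax":0,"ay":0,"az":0,"x":0,"y":0,"z":0,"grip":20},{"ax":0,"ay":0,"az":0,"x":0,"y":0,"z":0,"grip":20},{"ax":0,"ay":0,"az":0,"x":0,"y":0,"z":0,"grip":20}]'
python3 -m crank '[{"ax":0,"ay":0,"az":0,"x":-1,"y":0,"z":0,"grip":20},{"ax":0,"ay":0,"az":0,"x":-1,"y":0,"z":0,"grip":20},{"ax":0,"ay":0,"az":0,"x":-1,"y":0,"z":0,"grip":20},{"ax":0,"ay":0,"az":0,"x":-1,"y":0,"z":0,"grip":20},{"ax":0,"ay":0,"az":0,"x":0,"y":0,"z":0,"grip":20},{"ax":0,"ay":0,"az":0,"x":0,"y":0,"z":0,"grip":20},{"ax":0,"ay":0,"az":0,"x":0,"y":0,"z":0,"grip":20},{"ax":0,"ay":0,"az":0,"x":0,"y":0,"z":0,"grip":20},{"ax":0,"ay":0,"az":0,"x":0,"y":0,"z":0,"grip":20},{"ax":0,"ay":0,"az":0,"x":0,"y":0,"z":0,"grip":20}]'
```

```text
time: 69.38
tool_pos: [582.4, -372.7, 21.3]
tcp_rot: [0.22, -3.134, 0.0]
force: [0.2, 0.4, -0.8]
opening: 32.8
grip_force: 60.2
time: 70.22
tool_pos: [586.3, -372.2, 21.3]
tcp_rot: [0.22, -3.134, 0.0]
force: [-1.6, -0.7, -1.6]
opening: 32.8
grip_force: 60.3
```

```bash
python3 -m crank '[{"ax":0,"ay":0,"az":0,"x":-1,"y":0,"z":0,"grip":20},{"ax":0,"ay":0,"az":0,"x":-1,"y":0,"z":0,"grip":20},{"ax":0,"ay":0,"az":0,"x":-1,"y":0,"z":0,"grip":20},{"ax":0,"ay":0,"az":0,"x":-1,"y":0,"z":0,"grip":20},{"ax":0,"ay":0,"az":0,"x":-1,"y":0,"z":0,"grip":20},{"ax":0,"ay":0,"az":0,"x":-1,"y":0,"z":0,"grip":20},{"ax":0,"ay":0,"az":0,"x":0,"y":0,"z":0,"grip":20},{"ax":0,"ay":0,"az":0,"x":0,"y":0,"z":0,"grip":20},{"ax":0,"ay":0,"az":0,"x":0,"y":0,"z":0,"grip":20},{"ax":0,"ay":0,"az":0,"x":0,"y":0,"z":0,"grip":20}]'
python3 -m crank '[{"ax":0,"ay":0,"az":0,"x":-1,"y":0,"z":0,"grip":20},{"ax":0,"ay":0,"az":0,"x":-0.7,"y":0,"z":0,"grip":20},{"ax":0,"ay":0,"az":0,"x":0,"y":0,"z":0,"grip":20},{"ax":0,"ay":0,"az":0,"x":0,"y":0,"z":0,"grip":20},{"ax":0,"ay":0,"az":0,"x":0,"y":0,"z":0,"grip":20},{"ax":0,"ay":0,"az":0,"x":0,"y":0,"z":0,"grip":20},{"ax":0,"ay":0,"az":0,"x":0,"y":0,"z":0,"grip":20},{"ax":0,"ay":0,"az":0,"x":0,"y":0,"z":0,"grip":20},{"ax":0,"ay":0,"az":0,"x":0,"y":0,"z":0,"grip":20},{"ax":0,"ay":0,"az":0,"x":0,"y":0,"z":0,"grip":20}]'
```

```text
time: 71.05
tool_pos: [592.0, -371.4, 21.3]
tcp_rot: [0.22, -3.133, -0.0]
force: [-5.2, -3.2, 1.6]
opening: 33.0
grip_force: 60.4
time: 71.88
tool_pos: [593.3, -371.2, 21.3]
tcp_rot: [0.22, -3.132, -0.0]
force: [-6.0, -1.4, 1.1]
opening: 33.0
grip_force: 60.5
```

```bash
python3 -m crank '[{"ax":0,"ay":0,"az":0,"x":-0.7,"y":0,"z":0,"grip":20},{"ax":0,"ay":0,"az":0,"x":0,"y":0,"z":0,"grip":20},{"ax":0,"ay":0,"az":0,"x":-0.7,"y":0,"z":0,"grip":20},{"ax":0,"ay":0,"az":0,"x":0,"y":0,"z":0,"grip":20},{"ax":0,"ay":0,"az":0,"x":-0.6,"y":0,"z":0,"grip":20},{"ax":0,"ay":0,"az":0,"x":0,"y":0,"z":0,"grip":20},{"ax":0,"ay":0,"az":0,"x":0,"y":0,"z":0,"grip":20},{"ax":0,"ay":0,"az":0,"x":0,"y":0,"z":0,"grip":20},{"ax":0,"ay":0,"az":0,"x":0,"y":0,"z":0,"grip":20},{"ax":0,"ay":0,"az":0,"x":0,"y":0,"z":0,"grip":20}]'
```

```text
time: 72.72
tool_pos: [593.4, -371.1, 21.3]
tcp_rot: [0.22, -3.129, -0.001]
force: [-12.1, -3.6, 4.6]
opening: 33.2
grip_force: 60.9
```

The force rose to 12 N with no further travel, so the button is fully in. I'll back off and bring the counter to the middle of the mat.

```bash
python3 -m crank '[{"ax":0,"ay":0,"az":0,"x":2,"y":0,"z":0,"grip":20},{"ax":0,"ay":0,"az":0,"x":4,"y":0,"z":0,"grip":20},{"ax":0,"ay":0,"az":0,"x":8,"y":0,"z":0,"grip":20},{"ax":0,"ay":0,"az":0,"x":10,"y":0,"z":0,"grip":20},{"ax":0,"ay":0,"az":0,"x":10,"y":0,"z":0,"grip":20},{"ax":0,"ay":0,"az":0,"x":10,"y":0,"z":0,"grip":20},{"ax":0,"ay":0,"az":0,"x":8,"y":0,"z":0,"grip":20},{"ax":0,"ay":0,"az":0,"x":5,"y":0,"z":0,"grip":20},{"ax":0,"ay":0,"az":0,"x":0,"y":0,"z":0,"grip":20},{"ax":0,"ay":0,"az":0,"x":0,"y":0,"z":0,"grip":20}]'
python3 - <<'E'
from meas import *
goto(485,-343,10,96.4)
s=sense();M=R.from_rotvec(s["tcp_rot"]).as_matrix()
p,d=imaging.snapshot("wrist");T=(cloud("wrist",d,s)-s["tool_pos"])@M
m=(np.abs(T[...,1])<10)&(T[...,0]>10)&(T[...,0]<52)&(d>0)&(T[...,2]<5);Q=T[m]
c=np.polyfit(Q[:,0],Q[:,2],1);e=np.polyfit(Q[:,1],Q[:,2],1);print("top slope deg x,y",np.degrees(np.arctan([c[0],e[0]])).round(1),"at x=0 tool z",c[1].round(1),len(Q))
for x,y in((487.4,-344.2),):print("mat est",x,y)
E
```

```text
time: 73.55
tool_pos: [539.6, -379.0, 21.5]
tcp_rot: [-0.219, 3.133, -0.0]
force: [1.0, -0.3, -0.7]
opening: 33.2
grip_force: 60.2
pos [ 539.6 -379.    21.5] yang 98.0 tilt 0.03 F [ 1.  -0.3 -0.7] op 33.2 j6 -2.43 t 73.5
-> shift [49.  43.3 11.5] az 1.6
top slope deg x,y [62.3 -3.2] at x=0 tool z -101.8 11972
mat est 487.4 -344.2
```

```bash
python3 -m crank '[{"ax":0,"ay":0,"az":0,"x":4,"y":3.5,"z":0,"grip":20},{"ax":0,"ay":0,"az":0,"x":7,"y":6.2,"z":0,"grip":20},{"ax":0,"ay":0,"az":0,"x":9,"y":8,"z":0,"grip":20},{"ax":0,"ay":0,"az":0,"x":9,"y":8,"z":0,"grip":20},{"ax":0,"ay":0,"az":0,"x":9,"y":8,"z":0,"grip":20},{"ax":0,"ay":0,"az":0,"x":7,"y":6,"z":0,"grip":20},{"ax":0,"ay":0,"az":0,"x":4,"y":3.6,"z":0,"grip":20},{"ax":0,"ay":0,"az":1.6,"x":0,"y":0,"z":2,"grip":20},{"ax":0,"ay":0,"az":0,"x":0,"y":0,"z":3,"grip":20},{"ax":0,"ay":0,"az":0,"x":0,"y":0,"z":0,"grip":20}]'
python3 -m crank '[{"ax":0,"ay":0,"az":0,"x":0,"y":0,"z":1.5,"grip":20},{"ax":0,"ay":0,"az":0,"x":0,"y":0,"z":1.5,"grip":20},{"ax":0,"ay":0,"az":0,"x":0,"y":0,"z":1.2,"grip":20},{"ax":0,"ay":0,"az":0,"x":0,"y":0,"z":1,"grip":20},{"ax":0,"ay":0,"az":0,"x":0,"y":0,"z":1,"grip":20},{"ax":0,"ay":0,"az":0,"x":0,"y":0,"z":0,"grip":20},{"ax":0,"ay":0,"az":0,"x":0,"y":0,"z":0,"grip":20},{"ax":0,"ay":0,"az":0,"x":0,"y":0,"z":0,"grip":20},{"ax":0,"ay":0,"az":0,"x":0,"y":0,"z":0,"grip":20},{"ax":0,"ay":0,"az":0,"x":0,"y":0,"z":0,"grip":20}]'
```

```text
time: 74.43
tool_pos: [485.1, -342.7, 16.0]
tcp_rot: [0.178, -3.136, 0.0]
force: [-0.2, 0.4, -1.5]
opening: 33.0
grip_force: 60.2
time: 75.27
tool_pos: [485.1, -342.8, 10.2]
tcp_rot: [-0.176, 3.137, -0.0]
force: [0.1, -0.9, 0.1]
opening: 32.8
grip_force: 60.2
```

```bash
python3 -m crank '[{"ax":0,"ay":0,"az":0,"x":0,"y":0,"z":0.6,"grip":20},{"ax":0,"ay":0,"az":0,"x":0,"y":0,"z":0.5,"grip":20},{"ax":0,"ay":0,"az":0,"x":0,"y":0,"z":0,"grip":34},{"ax":0,"ay":0,"az":0,"x":0,"y":0,"z":0,"grip":38},{"ax":0,"ay":0,"az":0,"x":0,"y":0,"z":0,"grip":45},{"ax":0,"ay":0,"az":0,"x":0,"y":0,"z":0,"grip":55},{"ax":0,"ay":0,"az":0,"x":0,"y":0,"z":0,"grip":60},{"ax":0,"ay":0,"az":0,"x":0,"y":0,"z":0,"grip":60},{"ax":0,"ay":0,"az":0,"x":0,"y":0,"z":-5,"grip":60},{"ax":0,"ay":0,"az":0,"x":0,"y":0,"z":-10,"grip":60}]'
python3 -m crank '[{"ax":0,"ay":0,"az":0,"x":0,"y":0,"z":-20,"grip":60},{"ax":0,"ay":0,"az":0,"x":0,"y":0,"z":-25,"grip":60},{"ax":0,"ay":0,"az":0,"x":0,"y":0,"z":-25,"grip":60},{"ax":0,"ay":0,"az":0,"x":0,"y":0,"z":-25,"grip":60},{"ax":0,"ay":0,"az":0,"x":0,"y":0,"z":-25,"grip":60},{"ax":0,"ay":0,"az":0,"x":0,"y":0,"z":-25,"grip":60},{"ax":0,"ay":0,"az":0,"x":0,"y":0,"z":-20,"grip":60},{"ax":0,"ay":0,"az":0,"x":0,"y":0,"z":0,"grip":60},{"ax":0,"ay":0,"az":0,"x":0,"y":0,"z":0,"grip":60},{"ax":0,"ay":0,"az":0,"x":0,"y":0,"z":0,"grip":60}]'
python3 - <<'E'
from meas import *
counter2()
s=sense();p,d=imaging.snapshot("wrist");C=cloud("wrist",d,s)
for i,q in enumerate([(644.3,-154),(585.3,-165),(526.3,-175.8),(467.2,-187),(408,-197.8)]):
    v=np.hypot(C[...,0]-q[0],C[...,1]-q[1]);P=C[(v<8)&(d>0)&(C[...,2]<80)];print(i,"top",P[:,2].max().round(1) if len(P) else None)
cv2.imwrite("pics/w14.png",np.clip(p[:,:,::-1]*1.2,0,255).astype(np.uint8))
E
```

```text
time: 76.1
tool_pos: [484.3, -342.1, 23.6]
tcp_rot: [0.176, -3.135, -0.002]
force: [0.8, 0.9, -0.6]
opening: 59.8
grip_force: 0.0
time: 76.93
tool_pos: [484.6, -342.4, 189.0]
tcp_rot: [0.177, -3.136, -0.0]
force: [0.3, -0.0, 0.1]
opening: 60.0
grip_force: 0.0
counter top [ 484.8 -343.7] [110.7  34.5] yaw 6.3 [ 259  131   38  112 3827]
0 top None
1 top 49.1
2 top 50.3
3 top 50.9
4 top 1.4
```

View pics/w14.png

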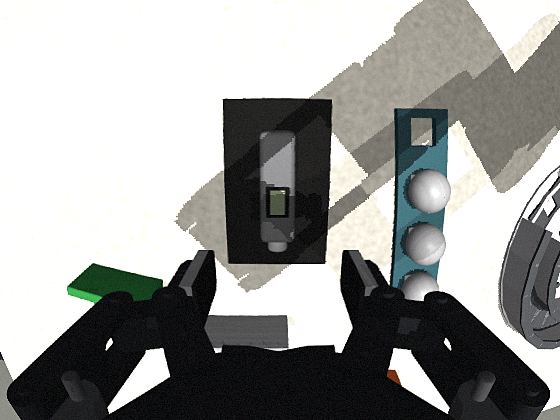

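The counter lies flat in the middle of the mat (yaw 6.3°, button (278,245) out). Three balls show in the rack with tops at about 50.5 mm. I'll check the far ball numerically from the top camera, then hand in.

Run:
```python
from h import *
p,d=imaging.snapshot("top");C=cloud("top",d)
for q in[(644.3,-154),(585.3,-165),(526.3,-175.8),(467.2,-187)]:
    v=np.hypot(C[...,0]-q[0],C[...,1]-q[1]);P=C[(v<12)&(d>0)];print(P[:,2].max().round(1) if len(P) else None)
P=C[(np.abs(np.hypot(C[...,0]-RC[0],C[...,1]-RC[1])-115)<8)&(d>0)]
a=np.degrees(np.arctan2(P[:,1]-RC[1],P[:,0]-RC[0]))//15
print({int(k*15):int((P[a==k][:,2]>35).sum()) for k in np.unique(a)})
```

```text
55.9
54.7
54.5
55.4
{-180: 0, -165: 0, -150: 0, -135: 0, -120: 0, -105: 0, -90: 0, -75: 0, -60: 0, -45: 0, -30: 0, -15: 0, 0: 0, 15: 0, 30: 0, 45: 0, 60: 0, 75: 0, 90: 0, 105: 0, 120: 0, 135: 0, 150: 0, 165: 0}
```

All four balls are at the same height and the race is empty all the way round.

```bash
python3 -c "from plant import ticket;print(ticket.sign_off())"
```

```text
the job is handed in; nothing more can be done
None
```

The job is handed in: all four balls are in the rack, the counter's button was pressed fully in against the grey stop (12 N, no further travel) and the counter is back flat on its mat, but I viewed 15 pictures, one over the limit of 14.

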